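# Set out the ring sizing counter

### The arm

A 6-joint arm with a two-finger parallel gripper is mounted at the origin on the work surface. World frame = base frame: x ahead of the robot, y to its left, z up, the work surface at z = 0. Lengths are in mm, angles in rad, forces in N, time in s.
With the tool pointing down it reaches from about 350 to 775 mm from the base axis. Payload 7.3 kg.
Tool frame: the origin (TCP) lies between the finger pads; the fingertips stand 25 mm ahead of it and the grasp point (between the pads) lies 6 mm ahead of it; x points along the fingers, y is the direction in which the jaws open and shut, and the axes are right-handed (so a half turn about x gives the same grasp; the last joint's range is limited). The gripper opens to 92 mm and grips with 3 to 60 N. Pads are 19 mm wide; open, the fingers measure 130 mm over their backs; the gripper's body (75 mm by 190 mm) begins 47 mm behind the grasp point.
Start: joints at [-1.398, 0.342, 1.524, -0, 1.275, -0.146], TCP at [164.572, -498.557, 251.741] pointing down, gripper open.
Joint ranges: [-2.53, 2.53], [-0.77, 2.02], [0.04, 2.7], [-1, 4.14], [0.28, 2.66], [-3.11, 3.11]. Speed limits (rad/s): [2.57, 2.57, 3.14, 3.14, 3.14, 3.14].

### API

Orientations are given as a unit quaternion [x, y, z, w].
In Python, from rig import bot gives the robot as it stands. The module is installed in compiled form; this text tells all that it offers.
- The arm moves only by the tool arm_command, never from a script. Its argument "increments" is a list of rows, each a list of 6 numbers: the shift along the world's x, y, z in m, then the turn, a rotation vector about the world's x, y, z in degrees. A call has exactly 8 rows; each row shifts and turns the commanded pose from where the row before left it; what a row does not reach is not made up. A row lasts 1/10 s, in which the tool goes at most 50 mm and 8.59 degrees, less where a joint would pass 70% of its speed; a pose out of reach is approached as far as the arm can. A call is refused whole if a number of a shift passes 0.05 or a number of a turn 8.59, either way. A call with a gripper value outside its range is refused whole. "fingers" is the opening, from -1 (shut) to 1 (fully open), so that 0 is half open, set as the call begins (left out, the last holds). The fingers move at their own pace and stop on an object; "grip_force" is the grip in N (left out, the last holds). Time passes only in rows, so rows that do not move let the fingers close, or fill a call up. It gives the time, the measured TCP pose, the force and the opening at its end, in the units of the state.
- bot.read_state(): the state, without advancing time (a new reading comes with each control period).
- bot.capture(name): name is "side" or "top" or "wrist"; returns (picture, depth): 420x560x3 uint8, blue, green, red; 420x560 float32, mm along the optical axis (not along the pixel's ray), 0 where there is no reading.
- bot.calibration(name): a dict with "fx", "fy", "cx", "cy" (pixels), "rvec" (rotation vector, rad) and "tvec" (3), from world to camera coordinates, as OpenCV has them. Camera axes: x right, y down, z forward; pixel columns grow to the right and rows downward; lengths in mm; the calibration is good to about 2 mm. The wrist camera is an equidistant fisheye: a pixel r from the principal point sees the ray r / f radians off the axis. A picture is of the moment at which its call begins: read the wrist's pose just before it. calibration takes no time and is no camera call; for the wrist camera it gives the pose at the moment of the call.
- bot.sign_off(): hands the job in, once; it reports no verdict.
The state is a dict: "time_s": time; "joints": joint angles; "qvel": joint speeds; "joint_torque": joint torques, N m; "tool_pos": TCP position; "tcp_rot": TCP orientation; "force": force on the tool from outside, world axes, zero at the start; "ft_torque": the same for the moment, N m; "opening": finger opening in mm.
Only numpy, scipy, OpenCV 4.12 (cv2) and the standard library are available. Lean on these libraries where they do the work, as an engineer would, in place of code of your own. Each camera call takes 0.05 s, during which the arm holds its last target.

### The job

Set the sizing counter out for opening: plug each ring display post fully home into the plinth whose square socket is made for its foot, leaving the one post whose foot is too big for every socket standing where it is, and hang each nickel ring gauge set by its hoop over the arm of the brass hook so that it hangs there freely. One post may be missing today; leave the dish, the ring stick and the finger sizers alone.

Things in the scene. Friction and masses are not known exactly. Their poses are not given: they have to be found in the camera images.
- post_30: beech ring display post: square foot 30 x 30 mm, 45 mm high; centred on it a square upright 18 x 18 mm, sides parallel to the foot's, up to 120 mm above the underside (grip it there); a thin gold ring at 48 mm. About 0.2 kg. Origin: centre of the underside, z up, x and y along its sides. The posts differ only in the foot's width.
- post_38: beech ring display post: square foot 38 x 38 mm, 45 mm high; centred on it a square upright 18 x 18 mm, sides parallel to the foot's, up to 120 mm above the underside (grip it there); a thin gold ring at 48 mm. About 0.2 kg. Origin: centre of the underside, z up, x and y along its sides. The posts differ only in the foot's width.
- post_46: beech ring display post: square foot 46 x 46 mm, 45 mm high; centred on it a square upright 18 x 18 mm, sides parallel to the foot's, up to 120 mm above the underside (grip it there); a thin gold ring at 48 mm. About 0.2 kg. Origin: centre of the underside, z up, x and y along its sides. The posts differ only in the foot's width.
- post_54: beech ring display post: square foot 54 x 54 mm, 45 mm high; centred on it a square upright 18 x 18 mm, sides parallel to the foot's, up to 120 mm above the underside (grip it there); a thin gold ring at 48 mm. About 0.2 kg. Origin: centre of the underside, z up, x and y along its sides. The posts differ only in the foot's width. It is too big for every socket.
- plinth_30_hole0 (a point): mouth centre of the square socket in a fixed walnut plinth 90 x 90 x 44 mm: 32 x 32 mm, 32 mm deep, 3 mm chamfer, for the 30 mm foot. On the plinth's top face, 44 mm above the counter; z up, x and y along the socket's sides. The three plinths differ only in socket width and stand in any order.
- plinth_38_hole0 (a point): mouth centre of the square socket in a fixed walnut plinth 90 x 90 x 44 mm: 40 x 40 mm, 32 mm deep, 3 mm chamfer, for the 38 mm foot. On the plinth's top face, 44 mm above the counter; z up, x and y along the socket's sides. The three plinths differ only in socket width and stand in any order.
- plinth_46_hole0 (a point): mouth centre of the square socket in a fixed walnut plinth 90 x 90 x 44 mm: 48 x 48 mm, 32 mm deep, 3 mm chamfer, for the 46 mm foot. On the plinth's top face, 44 mm above the counter; z up, x and y along the socket's sides. The three plinths differ only in socket width and stand in any order.
- gauge_1: rigid nickel ring gauge set: octagonal hoop 90 mm across, 10 mm thick, upright on a foot 36 x 84 x 14 mm; its opening, 70 mm across, spans 19 to 89 mm above the underside; on top a grip tag 12 mm thick (x), 36 mm wide (y), from 98 to 138 mm. About 0.3 kg. Origin: centre of the underside; x is the hoop's axis through the opening, y its width, z up.
- gauge_2: rigid nickel ring gauge set: octagonal hoop 90 mm across, 10 mm thick, upright on a foot 36 x 84 x 14 mm; its opening, 70 mm across, spans 19 to 89 mm above the underside; on top a grip tag 12 mm thick (x), 36 mm wide (y), from 98 to 138 mm. About 0.3 kg. Origin: centre of the underside; x is the hoop's axis through the opening, y its width, z up.
- hook_arm (a point): middle of the top face of the level arm of the fixed cast brass hook, 160 mm above the counter. Arm 18 mm wide, 12 mm thick; x along it: its support post (18 mm square, not higher than the arm) at x = +98 mm, the free end at -93 mm, where a tip 10 mm thick turns up 14 mm above the arm. z up. Base plate under the post 100 x 90 x 12 mm.
- ring_dish: smoky quartz ring dish, 90 mm across, 32 mm high, a bystander; origin: centre of its underside
- ring_stick: beech ring stick, 150 mm high, tapered, upright on a 64 mm round base, a bystander; origin: centre of its underside
- sizer_1: chrome finger sizer, a flat ring on a handle, 100 mm long, 8 mm high, lying, a bystander; origin: underside, near its middle
- sizer_2: chrome finger sizer, like the other, a bystander
Not all that is in view belongs to the job. What is shaped like the post_30 but turquoise is not meant.

How it is judged (in metres and radians):
At the end, for the whole second after the job is handed in: Each post present is in its own socket, over 28 mm deep, within 5 mm of its axis, upright within 0.07 rad; each gauge present hangs on the arm (underside 82 to 96 mm below its top, within 30 mm sideways, tilt under 0.25 rad); all at rest; the 54 mm post stands within 40 mm of its start (z of post_30 in the frame of plinth_30_hole0 below -0.028 m and horizontal distance between post_30 and plinth_30_hole0 below 0.005 m and angle between each of post_30, post_38, post_46's own z axis and vertical below 0.07 rad and linear speed of each of post_30, post_38, post_46 below 0.02 m/s and z of post_38 in the frame of plinth_38_hole0 below -0.028 m and horizontal distance between post_38 and plinth_38_hole0 below 0.005 m and z of post_46 in the frame of plinth_46_hole0 below -0.028 m and horizontal distance between post_46 and plinth_46_hole0 below 0.005 m and x of gauge_1 in the frame of hook_arm between -0.088 and 0.088 m and y of gauge_1 in the frame of hook_arm between -0.03 and 0.03 m and z of gauge_1 in the frame of hook_arm between -0.096 and -0.082 m and angle between each of gauge_1, gauge_2's own z axis and vertical below 0.25 rad and linear speed of each of gauge_1, gauge_2 below 0.06 m/s and x of gauge_2 in the frame of hook_arm between -0.088 and 0.088 m and y of gauge_2 in the frame of hook_arm between -0.03 and 0.03 m and z of gauge_2 in the frame of hook_arm between -0.096 and -0.082 m and distance of post_54 from where it was at the start of the episode below 0.04 m and angle between post_54's own z axis and vertical below 0.1 rad); the robot touches nothing.
It fails at once if a bystander (dish, ring stick or finger sizer) is moved more than 30 mm (distance of any of ring_dish, ring_stick, sizer_1, sizer_2 from where it was at the start of the episode above 0.03 m).
Of post_30, post_38, post_46 only 2 to 3 are there at a start; the rules pass over those that are not, and their reading is None.
At some moment in a run one of post_30, post_38, post_46, gauge_1, gauge_2 may be knocked a few centimetres aside while the robot is not near it.
It also fails if it takes over 210 s, if anything falls off the work surface, if the arm or the gripper's body presses on something with over 40 N, if the wrist force passes 120 N, or if a joint passes its speed limit or range.

## Working session

There is one attempt and no reset: what is moved stays moved. The work goes in short steps, Python scripts to look and compute and a tool call to move; the robot and the scene stay as the last step left them, time stands still between calls to the robot, and variables do not carry over. Pictures are saved under pics/ and viewed, and the job is handed in when it is done.

Besides the shell and the picture viewer there is one more tool, called as name(argument=value, ...), one argument or row to a line, values as JSON. arm_command: Moves the arm, as the interface text tells. Its arguments: {"type":"object","properties":{"increments":{"type":"array"},"fingers":{"type":"number"},"grip_force":{"type":"number"}},"required":["increments"]}

```bash
mkdir -p pics; python3 - <<'E'
from rig import bot
import cv2,numpy as np
print(bot.read_state())
for n in ["side","top","wrist"]:
    print(n,bot.calibration(n))
    p,d=bot.capture(n); cv2.imwrite(f"pics/{n}0.png",p); np.savez(f"{n}0.npz",p=p,d=d)
E
```

```text
{'time_s': 0.0, 'joints': array([-1.39800815e+00,  3.42741928e-01,  1.52502533e+00, -4.14609449e-06,
        1.27536666e+00, -1.46021176e-01]), 'qvel': array([-0.00174941, -0.00078373,  0.00211717,  0.00023285, -0.00088399,
        0.0003545 ]), 'joint_torque': array([-2.58915986e-05, -4.31237698e+01, -2.44220138e+01,  7.16627156e-02,
        5.59932785e-02, -1.45013391e-04]), 'tool_pos': array([ 164.50028752, -498.17992673,  251.03205171]), 'tcp_rot': array([-0.69813308, -0.11278463,  0.69815047, -0.11169492]), 'force': array([1.32027272, 0.48336221, 0.01071643]), 'ft_torque': array([ 0.02416483, -0.04304761, -0.00606051]), 'opening': 91.91972902770162}
side {'fx': 410.9525760534356, 'fy': 410.9525760534356, 'cx': 285.2022520088228, 'cy': 220.7567632326879, 'rvec': array([ 0.47900195, -2.70606104,  1.17613484]), 'tvec': array([ 522.33439145,  228.20494783, 1014.3926532 ])}
top {'fx': 429.103277940157, 'fy': 429.103277940157, 'cx': 278.2299614920378, 'cy': 211.90411509634976, 'rvec': array([ 2.11455538, -2.12553209,  0.21709785]), 'tvec': array([-14.26625457, 576.79714926, 932.32808873])}
wrist {'fx': 325.19226210127806, 'fy': 325.19226210127806, 'cx': 278.97614458192925, 'cy': 211.85451337412013, 'rvec': array([-2.34222305,  1.69344937,  0.25488403]), 'tvec': array([-523.38487577,  -37.19863749,  391.73928498])}
```

View pics/top0.png

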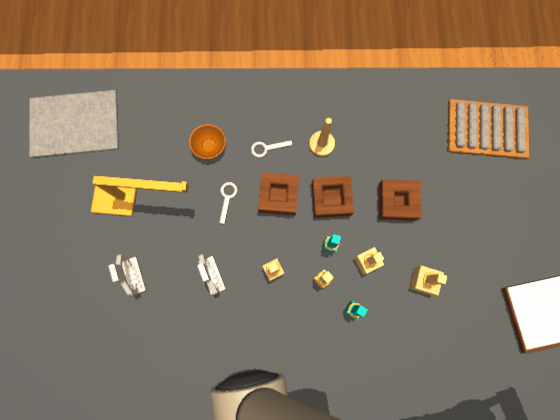

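View pics/side0.png

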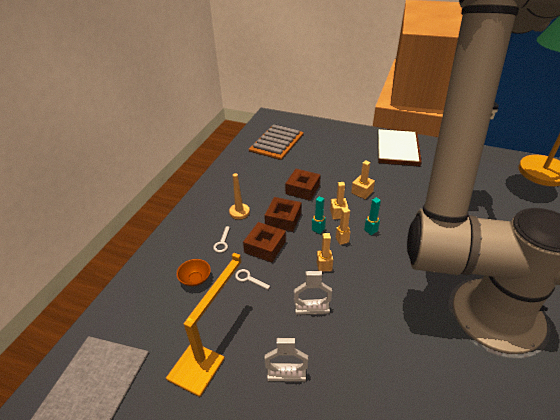

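View pics/wrist0.png

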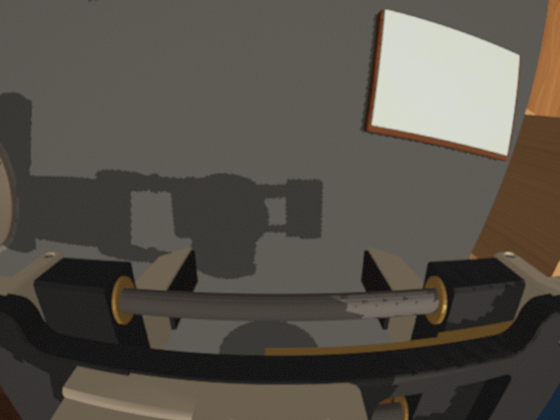

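The top view shows the hook at (140,185), the gauges at (130,275) and (211,275), and beech posts at (273,270), (323,279), (370,261) and (430,281). The turquoise decoys are at (332,243) and (356,310), and the plinths at (279,193), (333,196) and (401,200). Next I measure with depth.

```bash
cat > h.py <<'E'
import cv2,numpy as np
from rig import bot
def cam(n):
    c=bot.calibration(n); R=cv2.Rodrigues(c["rvec"])[0]; return c,R,c["tvec"]
def cloud(n,d):
    c,R,t=cam(n); v,u=np.mgrid[0:d.shape[0],0:d.shape[1]]
    P=np.stack([(u-c["cx"])/c["fx"]*d,(v-c["cy"])/c["fy"]*d,d],-1)-t
    return P@R   # R^T(p-t)
def ontoplane(n,uv,z):
    c,R,t=cam(n); uv=np.atleast_2d(uv).astype(float)
    r=np.c_[(uv[:,0]-c["cx"])/c["fx"],(uv[:,1]-c["cy"])/c["fy"],np.ones(len(uv))]@R
    o=-R.T@t
    return o+r*((z-o[2])/r[:,2])[:,None]
def rect(xy):
    return cv2.minAreaRect(xy.astype(np.float32))
E
python3 - <<'E'
from h import *
z=np.load("top0.npz");p,d=z["p"],z["d"];W=cloud("top",d)
np.set_printoptions(precision=1,suppress=True)
print("table z", np.median(W[300:320,200:250,2]), W[300:320,200:250,2].std())
def report(name,box,zr):
    x0,x1,y0,y1=box
    S=W[y0:y1,x0:x1].reshape(-1,3); S=S[d[y0:y1,x0:x1].ravel()>0]
    for a,b in zr:
        m=(S[:,2]>a)&(S[:,2]<b)
        if m.sum()>4:
            r=rect(S[m][:,:2]); print(name,(a,b),m.sum(),"z",np.median(S[m][:,2]),"med",np.median(S[m][:,:2],0),"c",np.array(r[0]),"s",np.array(r[1]),"ang",round(r[2],1))
for n,b in dict(A=(255,295,255,285),B=(312,336,265,292),C=(355,386,245,278),D=(412,450,262,300),T1=(320,345,230,256),T2=(344,372,298,322)).items():
    report(n,b,[(38,52),(112,128)])
for n,b in dict(P1=(255,303,170,218),P2=(308,358,172,220),P3=(376,426,176,222)).items():
    report(n,b,[(37,50),(5,25)])
for n,b in dict(G1=(105,150,250,300),G2=(192,230,250,300)).items():
    report(n,b,[(5,20),(70,105),(128,150)])
report("hook",(85,190,170,220),[(5,20),(150,167),(168,182)])
E
```

```text
table z 0.5671552956958947 1.8599324432005389
A (38, 52) 183 z 46.08772513481303 med [444.1  -4.6] c [447.6  -4.9] s [38.  37.5] ang 26.3
A (112, 128) 77 z 120.27447901663781 med [447.8  -5.2] c [447.6  -5. ] s [17.9 18. ] ang 25.9
B (38, 52) 87 z 48.102410248375385 med [ 423.6 -113.5] c [ 426.3 -118.2] s [31.8 29.5] ang 40.0
B (112, 128) 79 z 120.51594743272055 med [ 426.6 -118.5] c [ 426.3 -119.1] s [17.6 17.9] ang 38.5
C (38, 52) 295 z 45.72673772397411 med [ 463.6 -221.8] c [ 467.2 -227.8] s [45.3 46.9] ang 25.8
C (112, 128) 79 z 120.02001440690992 med [ 466.1 -227.3] c [ 467.1 -227.7] s [16.9 18. ] ang 25.5
D (38, 52) 435 z 45.53072678852323 med [ 417.9 -350.7] c [ 421.6 -358.9] s [54.3 54.5] ang 72.4
D (112, 128) 89 z 120.02046340538517 med [ 421.1 -358.1] c [ 421.2 -358.9] s [18.5 17.7] ang 70.8
T1 (38, 52) 79 z 47.81280240236989 med [ 498.3 -131.7] c [ 505.  -139.7] s [31.9 28.8] ang 68.9
T1 (112, 128) 77 z 120.24384109281281 med [ 504.8 -139.6] c [ 506.4 -139.5] s [17.7 18.7] ang 74.8
T2 (38, 52) 92 z 47.226325257322465 med [ 357.  -181.2] c [ 356.7 -186.7] s [28.9 32. ] ang
[... 842 characters left out ...]
321.8] s [89.5 12.1] ang 19.1
G1 (128, 150) 135 z 137.81951142491226 med [436.2 321.1] c [436.5 322.3] s [36.2 13.4] ang 20.7
G2 (5, 20) 246 z 14.11455916658604 med [440.  130.4] c [436.7 145.7] s [81.5 88.2] ang 86.6
G2 (70, 105) 129 z 86.99108312829497 med [418.4 130.8] c [437.  138.3] s [89.4 10.9] ang 22.3
G2 (128, 150) 114 z 137.89809379206505 med [437.3 138.4] c [436.6 138.8] s [35.8 12.2] ang 23.3
hook (5, 20) 981 z 12.099634422571807 med [611.8 379.7] c [632.6 327.3] s [260.1 120.4] ang 88.9
hook (150, 167) 847 z 160.24151652629564 med [618.6 275. ] c [619.3 271.7] s [199.   19.5] ang 84.6
hook (168, 182) 48 z 174.2200284389086 med [610.1 177. ] c [610.4 177.9] s [10.6 17.6] ang 83.4
```

```bash
python3 - <<'E'
import cv2,numpy as np
p=np.load("top0.npz")["p"]
cv2.imwrite("pics/topz.png",cv2.resize(p[160:330,240:460],None,fx=3.5,fy=3.5,interpolation=cv2.INTER_CUBIC))
cv2.imwrite("pics/topz2.png",cv2.resize(p[160:310,80:240],None,fx=4,fy=4,interpolation=cv2.INTER_CUBIC))
E
```

```text
(no output)
```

View pics/topz.png

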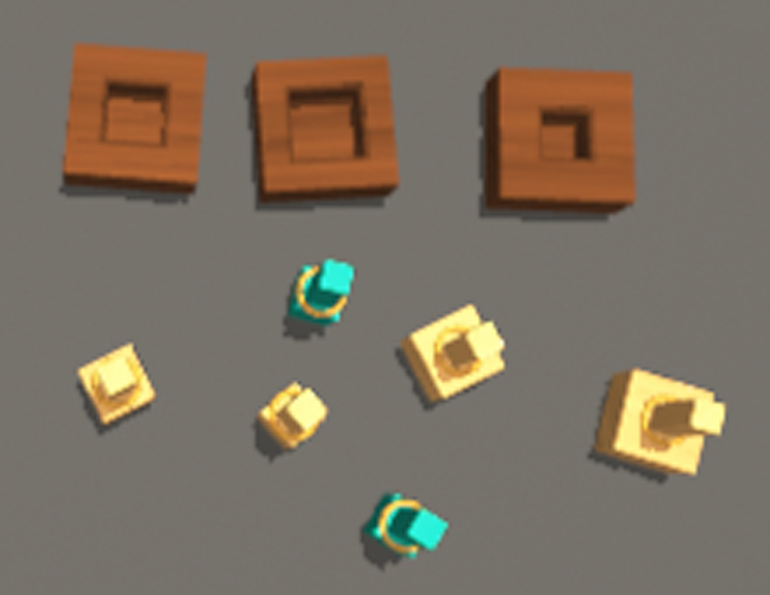

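View pics/topz2.png

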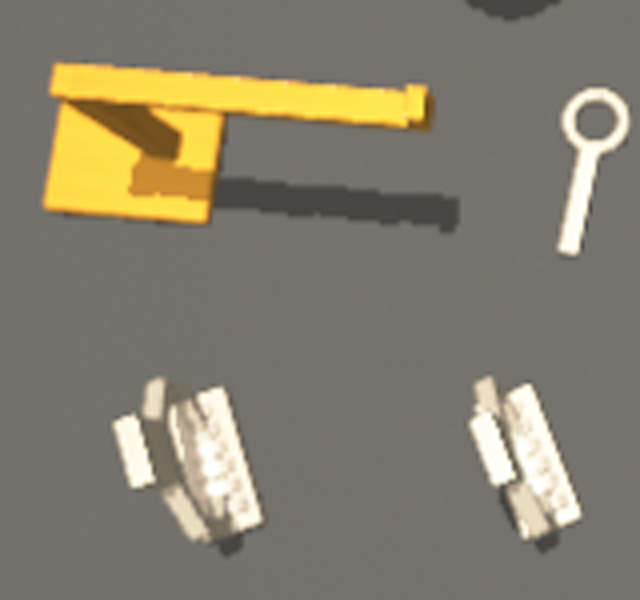

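```bash
python3 - <<'E'
from h import *
np.set_printoptions(precision=1,suppress=True)
z=np.load("top0.npz");p,d=z["p"],z["d"];W=cloud("top",d)
c,R,t=cam("top");print("cam",-R.T@t); c,R,t=cam("side");print("side",-R.T@t)
for n,(x0,x1,y0,y1) in dict(P1=(255,303,170,218),P2=(308,358,172,220),P3=(376,426,176,222)).items():
    m=(np.abs(W[y0:y1,x0:x1,2]-44)<5).astype(np.uint8)
    cs,h=cv2.findContours(m,cv2.RETR_CCOMP,cv2.CHAIN_APPROX_NONE)
    for cc,hh in zip(cs,h[0]):
        if len(cc)<25: continue
        q=ontoplane("top",cc[:,0]+[x0,y0],44.); r=rect(q[:,:2]); print(n,"inner" if hh[3]>=0 else "outer",np.array(r[0]),np.array(r[1]),round(r[2],1))
hsv=cv2.cvtColor(p,cv2.COLOR_BGR2HSV)
# stick, sizers, dish
for n,(x0,x1,y0,y1) in dict(stick=(305,340,112,160),dish=(185,230,122,162),s1=(248,296,136,160),s2=(215,240,178,226)).items():
    S=W[y0:y1,x0:x1].reshape(-1,3);S=S[S[:,2]>6]; print(n,S.min(0),S.max(0))
from scipy.spatial.transform import Rotation as Ro
s=bot.read_state();print(Ro.from_quat(s["tcp_rot"]).as_matrix())
E
```

```text
cam [ 382.1  -10.7 1027.6]
side [275.3 729.3 863.8]
P1 outer [628.7 -18. ] [89.8 91. ] 85.2
P1 inner [629.1 -17.7] [46.2 45.4] 84.9
P2 outer [ 620.7 -146.9] [91.5 90.4] 2.7
P2 inner [ 620.8 -146.7] [52.  50.9] 89.8
P3 outer [ 612. -308.] [91.6 91.3] 86.9
P3 inner [ 612.2 -308.1] [35.3 36.9] 86.6
stick [ 382.1 -171.2    6. ] [ 840.2  -10.7 1027.6]
dish [382.1 -10.7   6. ] [ 819.7  203.5 1027.6]
s1 [382.1 -50.7   6. ] [ 770.9   47.1 1027.6]
s2 [382.1 -10.7   6. ] [ 672.8  123.  1027.6]
[[-0.   0.3 -0.9]
 [ 0.  -0.9 -0.3]
 [-1.  -0.  -0. ]]
```

```bash
cat >> h.py <<'E'
from scipy.spatial.transform import Rotation as Ro
def st(target=None,jaw=None):
    s=bot.read_state();M=Ro.from_quat(s["tcp_rot"]).as_matrix()
    a=np.degrees(np.arctan2(M[1,1],M[0,1]))
    print("t %.1f"%s["time_s"],"tcp",s["tool_pos"].round(1),"jaw %.2f"%a,"down",M[:,0].round(4),"F",s["force"].round(1),"open %.1f"%s["opening"],"q",s["joints"].round(2))
    if target is not None: print("d",(np.array(target)-s["tool_pos"]).round(1))
    if jaw is not None: print("turn",round((jaw-a+90)%180-90,2))
E
python3 -c "
from h import *
st((467.2,-227.8,91),25.7-90)"
```

```text
t 0.1 tcp [ 164.5 -498.3  251.2] jaw -71.74 down [-2.0e-04  1.1e-03 -1.0e+00] F [-0.1  0.5  0.2] open 91.6 q [-1.4   0.34  1.52 -0.    1.28 -0.15]
d [ 302.7  270.5 -160.2]
turn 7.44
```

arm_command(
  increments=[
    [0.034, 0.03, 0, 0, 0, 1],
    [0.038, 0.034, 0, 0, 0, 1],
    [0.038, 0.034, 0, 0, 0, 1],
    [0.038, 0.034, 0, 0, 0, 1],
    [0.038, 0.034, 0, 0, 0, 1],
    [0.038, 0.034, 0, 0, 0, 1],
    [0.038, 0.034, 0, 0, 0, 1],
    [0.038, 0.034, 0, 0, 0, 0.4],
  ],
  fingers=-0.1,
)

```text
time_s: 0.95
tool_pos: [460.6, -233.5, 251.7]
tcp_rot: [-0.689, -0.157, 0.689, -0.157]
force: [0.4, -0.2, 0.2]
opening: 41.4
```

```bash
python3 - <<'E'
from h import *
st((467.2,-227.8,91),25.7-90)
p,d=bot.capture("wrist");cv2.imwrite("pics/w1.png",p)
p,d=bot.capture("top");cv2.imwrite("pics/t1.png",p)
E
```

```text
t 0.9 tcp [ 460.6 -233.5  251.7] jaw -64.30 down [-1.e-04 -1.e-04 -1.e+00] F [ 0.4 -0.2  0.2] open 41.4 q [-0.62  0.33  1.55 -0.    1.27  0.5 ]
d [   6.6    5.7 -160.7]
turn 0.0
```

View pics/w1.png

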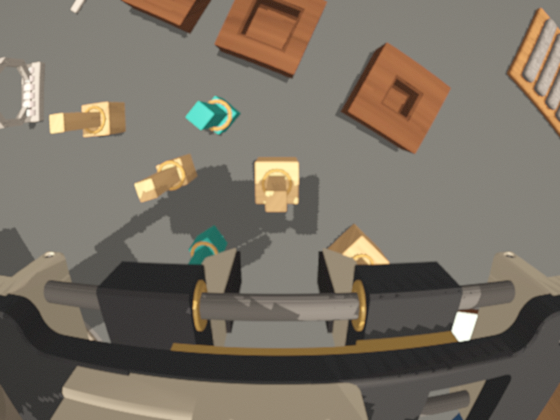

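View pics/t1.png

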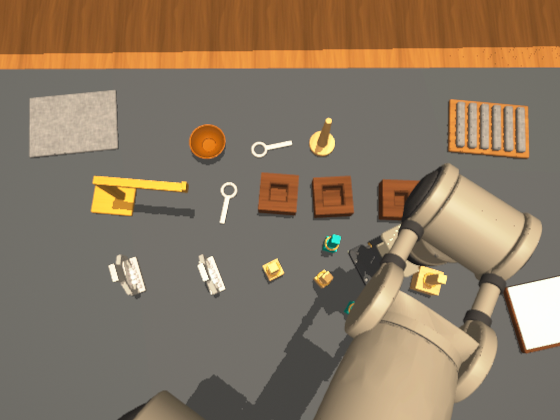

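```bash
cat >> h.py <<'E'
def wcloud(d,c,R,t):
    v,u=np.mgrid[0:d.shape[0],0:d.shape[1]].astype(float)
    x=(u-c["cx"])/c["fx"];y=(v-c["cy"])/c["fy"];th=np.hypot(x,y);k=np.tan(np.minimum(th,1.5))/np.maximum(th,1e-9)
    P=np.stack([x*k*d,y*k*d,d],-1)-t
    return P@R
def near(W,xy,rad,a,b):
    m=(np.hypot(W[...,0]-xy[0],W[...,1]-xy[1])<rad)&(W[...,2]>a)&(W[...,2]<b)
    S=W[m]
    if len(S)<5: print("few",len(S)); return
    r=rect(S[:,:2]); print((a,b),len(S),"z %.1f"%np.median(S[:,2]),"c",np.array(r[0]).round(1),"s",np.array(r[1]).round(1),"ang %.1f"%r[2])
def wrist(save=None):
    c,R,t=cam("wrist");p,d=bot.capture("wrist")
    if save: cv2.imwrite("pics/"+save,p)
    return wcloud(d,c,R,t),p,d
def top(save=None):
    p,d=bot.capture("top")
    if save: cv2.imwrite("pics/"+save,p)
    return cloud("top",d),p,d
E
python3 - <<'E'
from h import *
st()
W,p,d=wrist()
for n,xy in dict(C=(467,-228),B=(426,-119),A=(447.6,-5)).items():
    print(n);near(W,xy,38,38,52);near(W,xy,38,112,128)
for n,xy in dict(P2=(621,-147),P3=(612,-308)).items():
    print(n);near(W,xy,68,38,52)
E
```

```text
t 1.1 tcp [ 462.8 -230.8  251.4] jaw -63.96 down [ 0.0011  0.0015 -1.    ] F [-0.7 -0.1 -0.3] open 41.3 q [-0.61  0.33  1.55  0.    1.27  0.5 ]
C
(38, 52) 1213 z 45.9 c [ 465.9 -226.7] s [45.2 44.9] ang 24.9
(112, 128) 467 z 120.5 c [ 465.9 -226.1] s [17.9 17.2] ang 26.0
B
(38, 52) 404 z 47.0 c [ 426.4 -119.3] s [31.8 29.6] ang 46.9
(112, 128) 440 z 120.5 c [ 425. -118.] s [18.4 19.7] ang 40.2
A
(38, 52) 676 z 45.9 c [446.1  -4.6] s [38.6 38.7] ang 24.5
(112, 128) 336 z 120.4 c [446.5  -4.6] s [17.6 19.5] ang 26.4
P2
(38, 52) 3993 z 44.7 c [ 619.5 -145.9] s [90.7 90.4] ang 2.8
P3
(38, 52) 5539 z 44.8 c [ 610.9 -307.6] s [91.7 91.5] ang 87.5
```

arm_command(
  increments=[
    [0.002, 0.0032, -0.01, 0, 0, 0],
    [0, 0, -0.024, 0, 0, 0],
    [0, 0, -0.03, 0, 0, 0],
    [0, 0, -0.03, 0, 0, 0],
    [0, 0, -0.03, 0, 0, 0],
    [0, 0, -0.023, 0, 0, 0],
    [0, 0, -0.013, 0, 0, 0],
    [0, 0, 0, 0, 0, 0],
  ],
)

```text
time_s: 1.9
tool_pos: [459.0, -232.3, 89.4]
tcp_rot: [-0.688, -0.157, 0.691, -0.155]
force: [-0.5, -0.1, 0.3]
opening: 41.3
```

arm_command(
  increments=[
    [0, 0, 0, 0, 0, 0],
    [0, 0, 0, 0, 0, 0],
    [0, 0, 0, 0, 0, 0],
    [0, 0, 0, 0, 0, 0],
    [0, 0, 0, 0, 0, 0],
    [0, 0, 0, 0, 0, 0],
    [0, 0, 0, 0, 0, 0],
    [0, 0, 0, 0, 0, 0],
  ],
  fingers=-1,
  grip_force=30,
)

```text
time_s: 2.7
tool_pos: [461.5, -232.1, 92.1]
tcp_rot: [0.69, 0.157, -0.689, 0.157]
force: [-1.6, 0.6, 4.7]
opening: 17.7
```

```bash
python3 -c "
from h import *
st((466.5,-227.3,91),25.6-90)"
```

```text
t 2.7 tcp [ 461.5 -232.1   92.1] jaw -64.33 down [ 3.e-04 -4.e-04 -1.e+00] F [-1.6  0.6  4.7] open 17.7 q [-0.61  0.51  1.75 -0.    0.88  0.51]
d [ 5.   4.8 -1.1]
turn -0.07
```

arm_command(
  increments=[
    [0, 0, 0, 0, 0, 0],
    [0, 0, 0, 0, 0, 0],
    [0, 0, 0, 0, 0, 0],
    [0.003, 0.0025, 0, 0, 0, 0],
    [0.002, 0.002, 0, 0, 0, 0],
    [0, 0, 0, 0, 0, 0],
    [0, 0, 0, 0, 0, 0],
    [0, 0, 0, 0, 0, 0],
  ],
  fingers=-0.4,
)

```text
time_s: 3.5
tool_pos: [466.4, -227.5, 91.7]
tcp_rot: [-0.689, -0.157, 0.689, -0.157]
force: [0.5, -0.3, -0.1]
opening: 27.7
```

arm_command(
  increments=[
    [0, 0, 0, 0, 0, 0],
    [0, 0, 0, 0, 0, 0],
    [0, 0, 0, 0, 0, 0],
    [0, 0, 0, 0, 0, 0],
    [0, 0, 0, 0, 0, 0],
    [0, 0, 0.01, 0, 0, 0],
    [0, 0, 0.02, 0, 0, 0],
    [0, 0, 0.03, 0, 0, 0],
  ],
  fingers=-1,
)

```text
time_s: 4.3
tool_pos: [465.6, -227.0, 151.7]
tcp_rot: [-0.689, -0.158, 0.69, -0.156]
force: [-0.1, -1.0, -2.6]
opening: 18.0
```

```bash
python3 -c "
from h import *
st((466.5,-227.3,91),25.6-90)"
```

```text
t 4.3 tcp [ 465.6 -227.   151.7] jaw -64.34 down [-0.0026  0.0018 -1.    ] F [-0.1 -1.  -2.6] open 18.0 q [-0.6   0.43  1.68 -0.    1.03  0.52]
d [  0.9  -0.3 -60.7]
turn -0.06
```

arm_command(
  increments=[
    [0, 0, 0.04, 0, 0, 0],
    [0.005, 0, 0.035, 0, 0, -1],
    [0.025, 0.01, 0, 0, 0, -4],
    [0.03, 0.015, 0, 0, 0, -5],
    [0.03, 0.02, 0, 0, 0, -5],
    [0.03, 0.02, 0, 0, 0, -5],
    [0.025, 0.01, 0, 0, 0, -2],
    [0.01, 0.005, 0, 0, 0, -1],
  ],
)

```text
time_s: 5.1
tool_pos: [623.2, -145.9, 227.0]
tcp_rot: [0.707, 0.017, -0.707, 0.017]
force: [0.5, 0.1, -2.2]
opening: 17.6
```

```bash
python3 - <<'E'
from h import *
st((621,-147,225),-87.3)
W,p,d=top("t2.png")
st((621,-147,225),-87.3)
for z0 in (130,140,): near(W,(621,-147),80,z0+35,z0+55)
near(W,(621,-147),80,36,50)
W,p,d=wrist("w2.png")
near(W,(621,-147),80,36,50);near(W,(621,-147),40,170,190)
E
```

```text
t 5.1 tcp [ 623.2 -145.9  227. ] jaw -87.30 down [ 8.e-04  1.e-04 -1.e+00] F [ 0.5  0.1 -2.2] open 17.6 q [-0.35  0.57  1.22  0.    1.35  1.17]
d [-2.2 -1.1 -2. ]
turn -0.0
t 5.2 tcp [ 623.6 -145.5  226.9] jaw -87.30 down [ 1.3e-03  5.0e-04 -1.0e+00] F [ 0.1  0.6 -2.4] open 18.1 q [-0.35  0.57  1.22  0.    1.35  1.17]
d [-2.6 -1.5 -1.9]
turn 0.0
few 0
few 0
few 0
(36, 50) 3507 z 44.7 c [ 619.8 -146.1] s [90.9 90.7] ang 3.0
(170, 190) 2903 z 181.2 c [ 634.  -144.1] s [25.2 45.8] ang 2.1
```

View pics/t2.png

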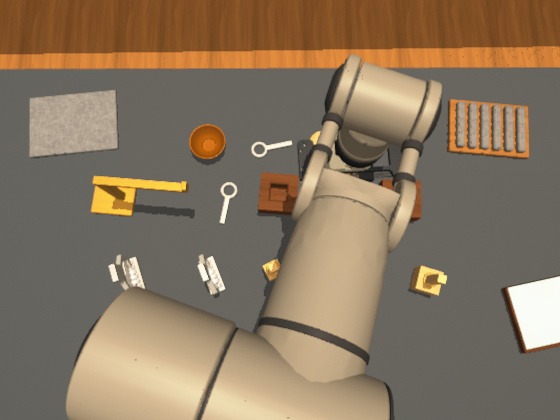

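View pics/w2.png

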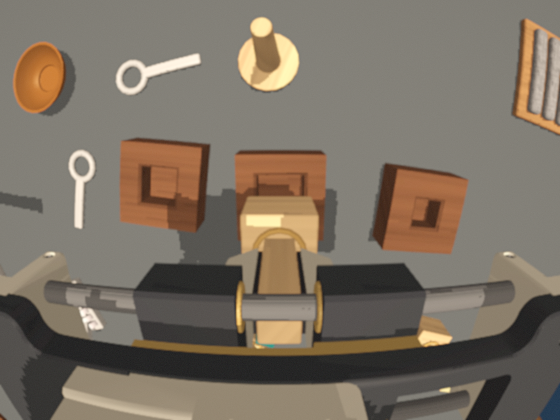

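arm_command(
  increments=[
    [-0.0035, -0.0015, 0, 0, 0, 0],
    [0, 0, -0.012, 0, 0, 0],
    [0, 0, -0.02, 0, 0, 0],
    [0, 0, -0.02, 0, 0, 0],
    [0, 0, -0.018, 0, 0, 0],
    [0, 0, -0.01, 0, 0, 0],
    [0, 0, 0, 0, 0, 0],
    [0, 0, 0, 0, 0, 0],
  ],
)

```text
time_s: 6.0
tool_pos: [617.9, -149.4, 147.3]
tcp_rot: [0.707, 0.016, -0.707, 0.016]
force: [-0.1, 0.3, -1.8]
opening: 17.6
```

```bash
python3 - <<'E'
from h import *
st((620,-147,103.7),-87.3)
W,p,d=wrist("w3.png")
near(W,(621,-147),80,36,50);near(W,(621,-147),40,85,110)
p,d=bot.capture("side");cv2.imwrite("pics/s3.png",cv2.resize(p[150:270,200:400],None,fx=4,fy=4))
E
```

```text
t 6.0 tcp [ 617.9 -149.4  147.3] jaw -87.36 down [ 7.e-04 -4.e-04 -1.e+00] F [-0.1  0.3 -1.8] open 17.6 q [-0.36  0.63  1.34 -0.    1.17  1.17]
d [  2.1   2.4 -43.6]
turn 0.06
(36, 50) 6501 z 44.7 c [ 622.3 -145.7] s [85.7 90.8] ang 2.7
(85, 110) 3068 z 101.5 c [ 628.1 -148.1] s [25.4 45.7] ang 2.6
```

View pics/w3.png

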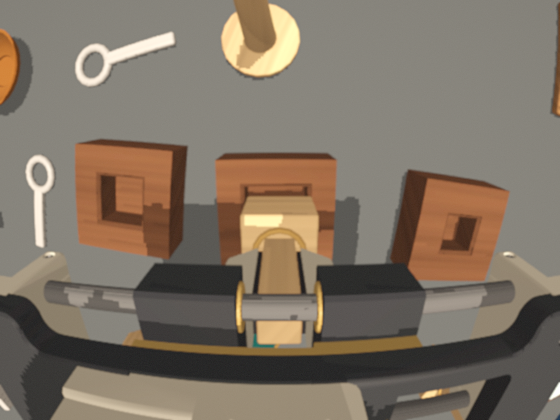

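View pics/s3.png

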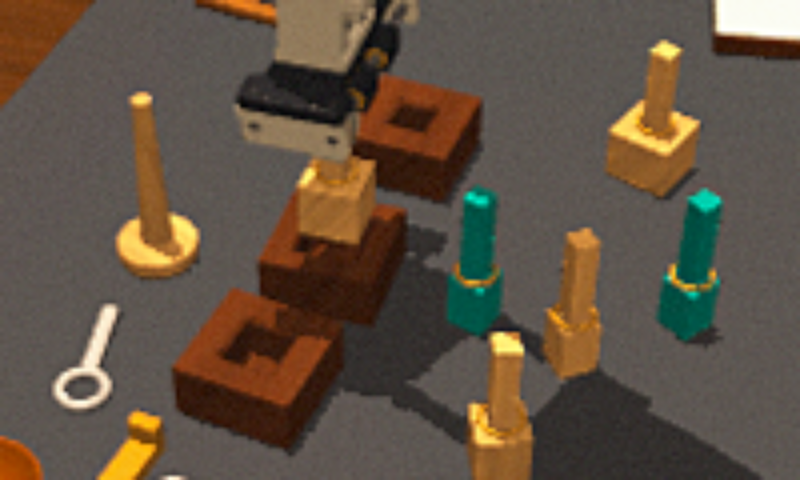

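arm_command(
  increments=[
    [0.002, 0.0021, 0, 0, 0, 0],
    [0, 0, 0, 0, 0, 0],
    [0, 0, -0.005, 0, 0, 0],
    [0, 0, 0, 0, 0, 0],
    [0, 0, 0, 0, 0, 0],
    [0, 0, 0, 0, 0, 0],
    [0, 0, 0, 0, 0, 0],
    [0, 0, 0, 0, 0, 0],
  ],
)

```text
time_s: 6.9
tool_pos: [619.9, -146.9, 141.8]
tcp_rot: [0.707, 0.016, -0.707, 0.016]
force: [0.8, 0.3, -2.1]
opening: 17.7
```

```bash
python3 - <<'E'
from h import *
st((620,-147.2,103.7),-87.3)
W,p,d=wrist()
st()
near(W,(621,-147),80,36,50);near(W,(621,-147),40,85,110)
E
```

```text
t 6.9 tcp [ 619.9 -146.9  141.8] jaw -87.34 down [ 1.e-04 -2.e-04 -1.e+00] F [ 0.8  0.3 -2.1] open 17.7 q [-0.35  0.64  1.34 -0.    1.16  1.17]
d [  0.1  -0.3 -38.1]
turn 0.04
t 7.0 tcp [ 619.9 -146.9  141.8] jaw -87.34 down [ 1.e-04 -1.e-04 -1.e+00] F [-0.4  0.5 -1.9] open 17.7 q [-0.35  0.64  1.34 -0.    1.16  1.17]
(36, 50) 6564 z 44.7 c [ 624.5 -145.6] s [81.  91.1] ang 2.7
(85, 110) 3008 z 96.2 c [ 630.1 -145.6] s [25.2 45.8] ang 2.3
```

arm_command(
  increments=[
    [0, 0, -0.004, 0, 0, 0],
    [0, 0, -0.004, 0, 0, 0],
    [0, 0, -0.004, 0, 0, 0],
    [0, 0, -0.005, 0, 0, 0],
    [0, 0, -0.005, 0, 0, 0],
    [0, 0, -0.005, 0, 0, 0],
    [0, 0, 0, 0, 0, 0],
    [0, 0, 0, 0, 0, 0],
  ],
)

```text
time_s: 7.75
tool_pos: [619.9, -146.9, 114.6]
tcp_rot: [-0.707, -0.016, 0.707, -0.016]
force: [0.0, -0.4, -3.0]
opening: 18.4
```

```bash
python3 - <<'E'
from h import *
st((620,-147.2,103.7),-87.3)
E
```

```text
t 7.8 tcp [ 619.9 -146.9  114.6] jaw -87.33 down [-4.e-04  0.e+00 -1.e+00] F [ 0.  -0.4 -3. ] open 18.4 q [-0.35  0.67  1.37 -0.    1.11  1.17]
d [  0.1  -0.3 -10.9]
turn 0.03
```

Sliding in without contact force. I'll finish the push, release and rise.

arm_command(
  increments=[
    [0, 0, -0.004, 0, 0, 0],
    [0, 0, -0.004, 0, 0, 0],
    [0, 0, -0.003, 0, 0, 0],
    [0, 0, -0.001, 0, 0, 0],
    [0, 0, -0.001, 0, 0, 0],
    [0, 0, 0, 0, 0, 0],
    [0, 0, 0, 0, 0, 0],
    [0, 0, 0, 0, 0, 0],
  ],
)

```text
time_s: 8.55
tool_pos: [620.0, -146.9, 103.4]
tcp_rot: [0.707, 0.016, -0.707, 0.017]
force: [-4.0, 0.4, 8.8]
opening: 17.5
```

arm_command(
  increments=[
    [0, 0, 0, 0, 0, 0],
    [0, 0, 0, 0, 0, 0],
    [0, 0, 0, 0, 0, 0],
    [0, 0, 0.005, 0, 0, 0],
    [0, 0, 0.015, 0, 0, 0],
    [0, 0, 0.03, 0, 0, 0],
    [0, 0, 0.04, 0, 0, 0],
    [0, 0, 0.04, 0, 0, 0],
  ],
  fingers=-0.3,
)

```text
time_s: 9.35
tool_pos: [619.6, -146.8, 233.0]
tcp_rot: [-0.707, -0.017, 0.707, -0.016]
force: [2.2, -0.1, 0.3]
opening: 32.1
```

```bash
python3 - <<'E'
from h import *
st((447,-5,225),25.9-90)
W,p,d=wrist("w4.png")
near(W,(621,-147),80,36,50);near(W,(621,-147),40,50,62);near(W,(621,-147),40,120,140)
E
```

```text
t 9.3 tcp [ 619.6 -146.8  233. ] jaw -87.33 down [-8.e-04  2.e-04 -1.e+00] F [ 2.2 -0.1  0.3] open 32.1 q [-0.35  0.56  1.22 -0.    1.36  1.17]
d [-172.6  141.8   -8. ]
turn 23.23
(36, 50) 5058 z 44.6 c [ 620.3 -145.9] s [89.7 90.4] ang 2.6
(50, 62) 1315 z 57.6 c [ 619.2 -146.2] s [45.6 45.1] ang 3.1
(120, 140) 620 z 132.5 c [ 619.8 -145.6] s [17.9 17.7] ang 2.4
```

View pics/w4.png

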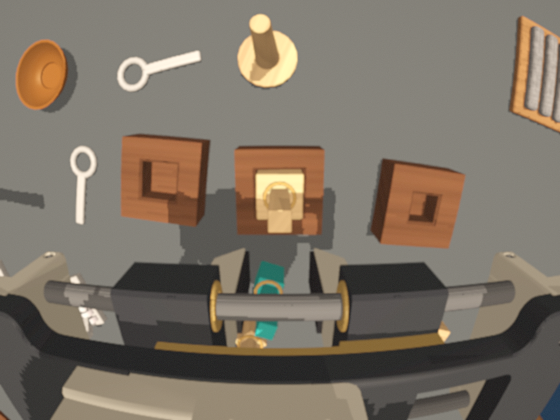

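arm_command(
  increments=[
    [-0.012, 0.01, 0, 0, 0, 2],
    [-0.022, 0.018, 0, 0, 0, 3],
    [-0.027, 0.022, 0, 0, 0, 4],
    [-0.03, 0.025, 0, 0, 0, 4],
    [-0.03, 0.025, 0, 0, 0, 4],
    [-0.028, 0.022, 0, 0, 0, 3],
    [-0.018, 0.015, 0, 0, 0, 2],
    [-0.006, 0.005, 0, 0, 0, 1.2],
  ],
)

```text
time_s: 10.2
tool_pos: [445.4, -3.6, 232.2]
tcp_rot: [0.689, 0.159, -0.689, 0.159]
force: [0.2, -0.4, -0.4]
opening: 32.5
```

```bash
python3 - <<'E'
from h import *
W,p,d=wrist("w5.png")
st((446.6,-5.2,91),25.9-90)
near(W,(447,-5),38,38,52);near(W,(447,-5),38,112,128)
near(W,(426.3,-119),38,38,52);near(W,(426.3,-119),38,112,128)
E
```

```text
t 10.2 tcp [445.7  -3.7 232.2] jaw -63.96 down [ 3.e-04  1.e-04 -1.e+00] F [-0.1  0.9 -0.3] open 32.4 q [-0.18  0.22  1.76  0.    1.17  0.94]
d [   0.9   -1.5 -141.2]
turn -0.14
(38, 52) 799 z 46.0 c [446.4  -3.5] s [36.8 37.4] ang 25.5
(112, 128) 534 z 120.5 c [446.3  -3.4] s [18.6 16.8] ang 26.0
(38, 52) 390 z 46.9 c [ 428.3 -114.5] s [24.6 32.4] ang 49.6
few 0
```

arm_command(
  increments=[
    [0.0009, -0.001, -0.01, 0, 0, 0],
    [0, 0, -0.02, 0, 0, 0],
    [0, 0, -0.028, 0, 0, 0],
    [0, 0, -0.028, 0, 0, 0],
    [0, 0, -0.02, 0, 0, 0],
    [0, 0, -0.01, 0, 0, 0],
    [0, 0, 0, 0, 0, 0],
    [0, 0, 0, 0, 0, 0],
  ],
)

```text
time_s: 11.05
tool_pos: [448.6, -6.3, 116.0]
tcp_rot: [0.689, 0.158, -0.689, 0.158]
force: [-0.1, -0.7, 0.3]
opening: 32.2
```

```bash
python3 - <<'E'
from h import *
st((446.6,-5.0,91),25.9-90)
E
```

```text
t 11.1 tcp [448.6  -6.3 116. ] jaw -64.17 down [ 7.e-04 -3.e-04 -1.e+00] F [-0.1 -0.7  0.3] open 32.2 q [-0.19  0.38  1.91 -0.    0.85  0.93]
d [ -2.    1.3 -25. ]
turn 0.07
```

arm_command(
  increments=[
    [-0.002, 0.0013, -0.01, 0, 0, 0],
    [0, 0, -0.01, 0, 0, 0],
    [0, 0, -0.005, 0, 0, 0],
    [0, 0, 0, 0, 0, 0],
    [0, 0, 0, 0, 0, 0],
    [0, 0, 0, 0, 0, 0],
    [0, 0, 0, 0, 0, 0],
    [0, 0, 0, 0, 0, 0],
  ],
)

```text
time_s: 11.85
tool_pos: [446.0, -4.6, 91.0]
tcp_rot: [0.689, 0.158, -0.689, 0.158]
force: [0.0, -0.5, -0.3]
opening: 32.3
```

arm_command(
  increments=[
    [0, 0, 0, 0, 0, 0],
    [0, 0, 0, 0, 0, 0],
    [0, 0, 0, 0, 0, 0],
    [0, 0, 0, 0, 0, 0],
    [0, 0, 0, 0, 0, 0],
    [0, 0, 0, 0, 0, 0],
    [0, 0, 0, 0, 0, 0],
    [0, 0, 0, 0, 0, 0],
  ],
  fingers=-1,
)

```text
time_s: 12.65
tool_pos: [445.8, -4.6, 90.8]
tcp_rot: [0.689, 0.158, -0.689, 0.158]
force: [0.2, -0.7, -0.3]
opening: 18.1
```

```bash
python3 - <<'E'
from h import *
st((446.6,-5.0,91),25.9-90)
st((628.2,-17.9,225),-95)
E
```

```text
t 12.7 tcp [445.8  -4.6  90.8] jaw -64.13 down [ 1.e-04 -1.e-04 -1.e+00] F [ 0.2 -0.7 -0.3] open 18.1 q [-0.18  0.42  1.94 -0.    0.78  0.94]
d [ 0.8 -0.4  0.2]
turn 0.03
t 12.7 tcp [445.8  -4.6  90.8] jaw -64.13 down [ 1.e-04 -1.e-04 -1.e+00] F [ 0.2 -0.7 -0.3] open 18.1 q [-0.18  0.42  1.94 -0.    0.78  0.94]
d [182.4 -13.3 134.2]
turn -30.87
```

arm_command(
  increments=[
    [0, 0, 0.015, 0, 0, 0],
    [0.008, 0, 0.03, 0, 0, -3],
    [0.025, -0.002, 0.03, 0, 0, -6],
    [0.036, -0.003, 0.015, 0, 0, -6],
    [0.04, -0.003, 0, 0, 0, -6],
    [0.038, -0.003, 0, 0, 0, -5],
    [0.025, -0.002, 0, 0, 0, -3],
    [0.01, 0, 0, 0, 0, -1.9],
  ],
)

```text
time_s: 13.45
tool_pos: [629.5, -17.8, 179.6]
tcp_rot: [-0.706, 0.032, 0.707, 0.032]
force: [-0.6, 0.5, -1.0]
opening: 18.0
```

arm_command(
  increments=[
    [0, 0, 0, 0, 0, 0],
    [0, 0, -0.01, 0, 0, 0],
    [0, 0, -0.01, 0, 0, 0],
    [0, 0, -0.008, 0, 0, 0],
    [0, 0, -0.004, 0, 0, 0],
    [0, 0, 0, 0, 0, 0],
    [0, 0, 0, 0, 0, 0],
    [0, 0, 0, 0, 0, 0],
  ],
)

```text
time_s: 14.25
tool_pos: [628.1, -17.6, 149.3]
tcp_rot: [0.707, -0.031, -0.706, -0.031]
force: [-0.7, 0.4, -2.2]
opening: 18.1
```

```bash
python3 - <<'E'
from h import *
W,p,d=wrist("w6.png")
st((628.2,-17.9,103),-95)
near(W,(628,-18),80,36,50);near(W,(628,-18),45,85,110)
E
```

```text
t 14.3 tcp [628.1 -17.6 149.3] jaw -95.04 down [ 1.e-03 -2.e-04 -1.e+00] F [ 0.6 -0.5 -2.1] open 18.0 q [-0.15  0.62  1.36 -0.    1.16  1.51]
d [  0.1  -0.3 -46.3]
turn 0.04
(36, 50) 7360 z 44.7 c [630.9 -17.1] s [90.7 83.9] ang 85.2
(85, 110) 2118 z 104.1 c [637.5 -17.8] s [37.7 20.9] ang 84.7
```

View pics/w6.png

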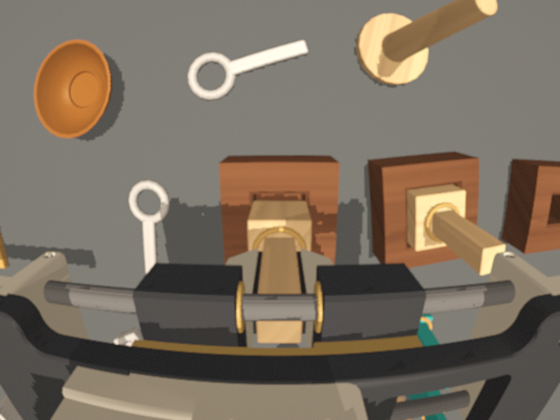

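arm_command(
  increments=[
    [-0.0009, 0, 0, 0, 0, 0],
    [0, 0, -0.004, 0, 0, 0],
    [0, 0, -0.005, 0, 0, 0],
    [0, 0, -0.005, 0, 0, 0],
    [0, 0, -0.005, 0, 0, 0],
    [0, 0, -0.005, 0, 0, 0],
    [0, 0, -0.005, 0, 0, 0],
    [0, 0, -0.004, 0, 0, 0],
  ],
)

```text
time_s: 15.1
tool_pos: [626.8, -17.6, 115.1]
tcp_rot: [-0.706, 0.031, 0.707, 0.031]
force: [0.3, 0.5, -2.1]
opening: 17.9
```

```bash
python3 - <<'E'
from h import *
st((627.3,-17.7,103),-95)
E
```

```text
t 15.1 tcp [626.8 -17.6 115.1] jaw -95.03 down [-4.e-04 -0.e+00 -1.e+00] F [ 0.3  0.5 -2.1] open 17.9 q [-0.15  0.65  1.4  -0.    1.09  1.51]
d [  0.5  -0.1 -12.1]
turn 0.03
```

arm_command(
  increments=[
    [0, 0, -0.004, 0, 0, 0],
    [0, 0, -0.004, 0, 0, 0],
    [0, 0, -0.003, 0, 0, 0],
    [0, 0, -0.002, 0, 0, 0],
    [0, 0, -0.001, 0, 0, 0],
    [0, 0, 0, 0, 0, 0],
    [0, 0, 0, 0, 0, 0],
    [0, 0, 0, 0, 0, 0],
  ],
)

```text
time_s: 15.9
tool_pos: [627.0, -17.7, 102.7]
tcp_rot: [0.707, -0.031, -0.706, -0.031]
force: [-2.0, 0.1, 5.7]
opening: 18.2
```

arm_command(
  increments=[
    [0, 0, 0, 0, 0, 0],
    [0, 0, 0, 0, 0, 0],
    [0, 0, 0, 0, 0, 0],
    [0, 0, 0.005, 0, 0, 0],
    [0, 0, 0.015, 0, 0, 0],
    [0, 0, 0.03, 0, 0, 0],
    [0, 0, 0.04, 0, 0, 0],
    [0, 0, 0.04, 0, 0, 0],
  ],
  fingers=-0.3,
)

```text
time_s: 16.7
tool_pos: [626.6, -17.5, 233.1]
tcp_rot: [-0.706, 0.031, 0.707, 0.031]
force: [0.7, -1.1, 0.5]
opening: 32.3
```

```bash
python3 - <<'E'
from h import *
W,p,d=wrist("w7.png")
st((425.7,-118.9,225),39-90)
near(W,(628,-18),80,36,50);near(W,(628,-18),40,50,62);near(W,(628,-18),40,120,140)
E
```

```text
t 16.8 tcp [629.4 -17.9 241.3] jaw -95.03 down [ 0.012  -0.0019 -0.9999] F [ 2.  -0.   5.4] open 32.0 q [-0.15  0.54  1.24 -0.    1.35  1.51]
d [-203.7 -101.   -16.3]
turn 44.03
(36, 50) 5700 z 44.7 c [627.7 -17. ] s [90.5 90.8] ang 85.2
(50, 62) 734 z 57.7 c [627.5 -16.7] s [37.6 37. ] ang 84.6
(120, 140) 638 z 132.5 c [627.5 -16.6] s [17.9 18.5] ang 84.9
```

arm_command(
  increments=[
    [-0.012, -0.006, 0, 0, 0, 3],
    [-0.025, -0.012, 0, 0, 0, 5],
    [-0.033, -0.017, 0, 0, 0, 7],
    [-0.036, -0.018, 0, 0, 0, 7.5],
    [-0.036, -0.018, 0, 0, 0, 7.5],
    [-0.032, -0.016, 0, 0, 0, 6.5],
    [-0.02, -0.01, 0, 0, 0, 5],
    [-0.007, -0.004, 0, 0, 0, 3],
  ],
)

```text
time_s: 17.55
tool_pos: [424.1, -119.3, 232.2]
tcp_rot: [0.665, 0.239, -0.665, 0.24]
force: [0.7, 0.3, -0.1]
opening: 32.2
```

```bash
python3 - <<'E'
from h import *
W,p,d=wrist("w8.png")
st((425.7,-118.9,91),39.5-90)
near(W,(426.3,-119),38,35,50);near(W,(426.3,-119),38,112,128)
E
```

```text
t 17.6 tcp [ 424.1 -119.4  232.2] jaw -50.33 down [-0.e+00 -7.e-04 -1.e+00] F [-0.7  0.4  0.3] open 31.8 q [-0.45  0.21  1.77 -0.    1.16  0.43]
d [   1.6    0.5 -141.2]
turn -0.17
(35, 50) 317 z 46.0 c [ 426.  -117.1] s [31.2 31.2] ang 39.8
(112, 128) 546 z 120.5 c [ 425.  -117.3] s [18.1 17.7] ang 39.7
```

View pics/w8.png

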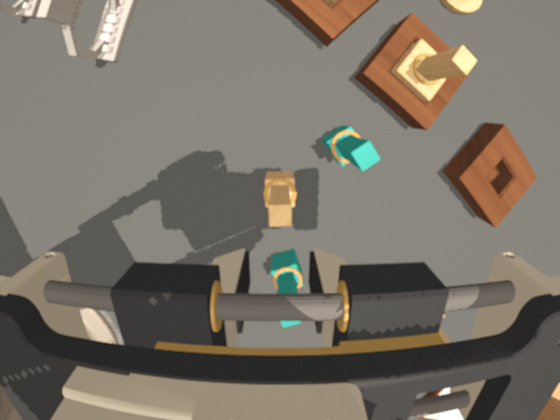

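arm_command(
  increments=[
    [0, 0, -0.01, 0, 0, 0],
    [0, 0, -0.02, 0, 0, 0],
    [0, 0, -0.028, 0, 0, 0],
    [0, 0, -0.028, 0, 0, 0],
    [0, 0, -0.02, 0, 0, 0],
    [0, 0, -0.01, 0, 0, 0],
    [0, 0, 0, 0, 0, 0],
    [0, 0, 0, 0, 0, 0],
  ],
)

```text
time_s: 18.4
tool_pos: [426.5, -118.6, 116.0]
tcp_rot: [0.666, 0.239, -0.665, 0.239]
force: [0.0, 0.0, 0.6]
opening: 32.2
```

```bash
python3 - <<'E'
from h import *
st((425.4,-118.5,91),39.5-90)
E
```

```text
t 18.4 tcp [ 426.5 -118.6  116. ] jaw -50.54 down [ 7.e-04 -3.e-04 -1.e+00] F [0.  0.  0.6] open 32.2 q [-0.44  0.37  1.93  0.    0.85  0.44]
d [ -1.1   0.1 -25. ]
turn 0.04
```

arm_command(
  increments=[
    [-0.001, 0, -0.01, 0, 0, 0],
    [0, 0, -0.01, 0, 0, 0],
    [0, 0, -0.005, 0, 0, 0],
    [0, 0, 0, 0, 0, 0],
    [0, 0, 0, 0, 0, 0],
    [0, 0, 0, 0, 0, 0],
    [0, 0, 0, 0, 0, 0],
    [0, 0, 0, 0, 0, 0],
  ],
)

```text
time_s: 19.2
tool_pos: [425.0, -118.6, 91.0]
tcp_rot: [0.666, 0.239, -0.665, 0.239]
force: [0.3, 0.1, -0.7]
opening: 32.4
```

arm_command(
  increments=[
    [0, 0, 0, 0, 0, 0],
    [0, 0, 0, 0, 0, 0],
    [0, 0, 0, 0, 0, 0],
    [0, 0, 0, 0, 0, 0],
    [0, 0, 0, 0, 0, 0],
    [0, 0, 0, 0, 0, 0],
    [0, 0, 0, 0, 0, 0],
    [0, 0, 0, 0, 0, 0],
  ],
  fingers=-1,
)

```text
time_s: 20.0
tool_pos: [424.9, -118.6, 90.8]
tcp_rot: [0.666, 0.239, -0.666, 0.239]
force: [-0.3, 0.4, 0.7]
opening: 17.7
```

```bash
python3 - <<'E'
from h import *
st((425.4,-118.5,91),39.5-90)
st((611.3,-308.2,225),-93)
E
```

```text
t 20.0 tcp [ 424.9 -118.6   90.8] jaw -50.54 down [ 2.e-04 -1.e-04 -1.e+00] F [-0.3  0.4  0.7] open 17.7 q [-0.45  0.41  1.96 -0.    0.78  0.44]
d [0.5 0.1 0.2]
turn 0.04
t 20.0 tcp [ 424.9 -118.6   90.8] jaw -50.54 down [ 2.e-04 -1.e-04 -1.e+00] F [-0.3  0.4  0.7] open 17.7 q [-0.45  0.41  1.96 -0.    0.78  0.44]
d [ 186.4 -189.6  134.2]
turn -42.46
```

arm_command(
  increments=[
    [0, 0, 0.015, 0, 0, 0],
    [0, 0, 0.03, 0, 0, 0],
    [0, 0, 0.04, 0, 0, 0],
    [0, 0, 0.035, 0, 0, -3],
    [0.01, -0.01, 0.015, 0, 0, -6],
    [0.025, -0.025, 0, 0, 0, -7],
    [0.03, -0.03, 0, 0, 0, -7],
    [0.03, -0.03, 0, 0, 0, -7],
  ],
)

```text
time_s: 20.8
tool_pos: [520.5, -214.3, 225.6]
tcp_rot: [-0.705, -0.057, 0.705, -0.057]
force: [0.2, 0.0, -3.7]
opening: 18.2
```

arm_command(
  increments=[
    [0.03, -0.03, 0, 0, 0, -6],
    [0.03, -0.03, 0, 0, 0, -4],
    [0.02, -0.022, 0, 0, 0, -2.5],
    [0.01, -0.01, 0, 0, 0, 0],
    [0, 0, -0.01, 0, 0, 0],
    [0, 0, -0.02, 0, 0, 0],
    [0, 0, -0.01, 0, 0, 0],
    [0, 0, 0, 0, 0, 0],
  ],
)

```text
time_s: 21.6
tool_pos: [608.5, -304.3, 183.1]
tcp_rot: [-0.705, 0.018, 0.709, 0.02]
force: [0.3, 0.2, -2.1]
opening: 18.0
```

```bash
python3 - <<'E'
from h import *
st((611.3,-308.2,150),-93)
E
```

```text
t 21.6 tcp [ 608.5 -304.3  183.1] jaw -93.01 down [-0.0046  0.0029 -1.    ] F [ 0.3  0.2 -2.1] open 18.0 q [-0.58  0.69  1.13 -0.    1.33  1.05]
d [  2.8  -3.9 -33.1]
turn 0.01
```

arm_command(
  increments=[
    [0.0028, -0.0039, 0, 0, 0, 0],
    [0, 0, -0.01, 0, 0, 0],
    [0, 0, -0.015, 0, 0, 0],
    [0, 0, -0.008, 0, 0, 0],
    [0, 0, 0, 0, 0, 0],
    [0, 0, 0, 0, 0, 0],
    [0, 0, 0, 0, 0, 0],
    [0, 0, 0, 0, 0, 0],
  ],
)

```text
time_s: 22.4
tool_pos: [613.0, -309.7, 153.6]
tcp_rot: [0.707, -0.019, -0.706, -0.018]
force: [-0.6, -0.1, -3.6]
opening: 17.9
```

```bash
python3 - <<'E'
from h import *
W,p,d=wrist("w9.png")
st((611.3,-308.2,103),-93)
near(W,(611,-308),80,36,50);near(W,(611,-308),45,85,110)
E
```

```text
t 22.4 tcp [ 613.  -309.6  153.5] jaw -93.03 down [ 1.e-03 -7.e-04 -1.e+00] F [ 0.1 -0.1 -2.5] open 17.7 q [-0.58  0.72  1.15 -0.    1.27  1.04]
d [ -1.7   1.4 -50.5]
turn 0.03
(36, 50) 7984 z 44.7 c [ 614.2 -307.4] s [90.8 83.7] ang 87.2
(85, 110) 919 z 104.1 c [ 620.4 -309.2] s [29.4 15.8] ang 87.3
```

View pics/w9.png

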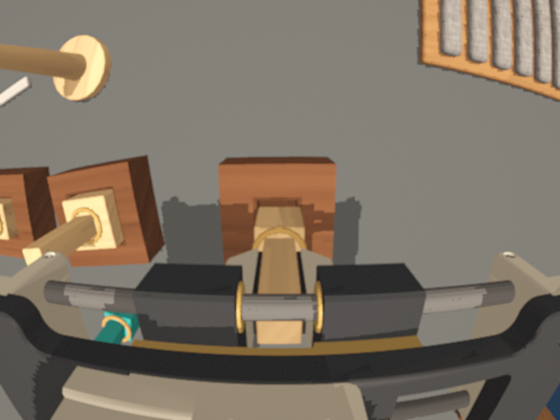

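arm_command(
  increments=[
    [-0.0021, 0.0016, 0, 0, 0, 0],
    [0, 0, -0.004, 0, 0, 0],
    [0, 0, -0.004, 0, 0, 0],
    [0, 0, 0, 0, 0, 0],
    [0, 0, 0, 0, 0, 0],
    [0, 0, 0, 0, 0, 0],
    [0, 0, 0, 0, 0, 0],
    [0, 0, 0, 0, 0, 0],
  ],
)

```text
time_s: 23.25
tool_pos: [610.7, -307.9, 144.9]
tcp_rot: [0.707, -0.019, -0.707, -0.019]
force: [-0.4, -0.1, -1.4]
opening: 17.9
```

```bash
python3 - <<'E'
from h import *
st((610.9,-308.0,103),-93)
W,p,d=wrist()
near(W,(611,-308),80,36,50);near(W,(611,-308),45,85,110)
E
```

```text
t 23.2 tcp [ 610.7 -307.9  144.9] jaw -93.03 down [ 2.e-04 -3.e-04 -1.e+00] F [-0.4 -0.1 -1.4] open 17.9 q [-0.58  0.72  1.17 -0.    1.25  1.04]
d [  0.2  -0.1 -41.9]
turn 0.03
(36, 50) 8570 z 44.7 c [ 614.7 -307.5] s [90.8 83. ] ang 87.2
(85, 110) 1310 z 100.2 c [ 618.7 -307.5] s [31.9 16.9] ang 86.7
```

arm_command(
  increments=[
    [0, 0, -0.004, 0, 0, 0],
    [0, 0, -0.004, 0, 0, 0],
    [0, 0, -0.004, 0, 0, 0],
    [0, 0, -0.004, 0, 0, 0],
    [0, 0, -0.005, 0, 0, 0],
    [0, 0, -0.005, 0, 0, 0],
    [0, 0, -0.005, 0, 0, 0],
    [0, 0, -0.002, 0, 0, 0],
  ],
)

```text
time_s: 24.1
tool_pos: [610.3, -307.7, 110.9]
tcp_rot: [-0.707, 0.019, 0.707, 0.019]
force: [-0.5, 0.9, -2.3]
opening: 17.9
```

```bash
python3 - <<'E'
from h import *
st((610.9,-308.0,103),-93)
E
```

```text
t 24.1 tcp [ 610.3 -307.7  110.9] jaw -93.04 down [-9.e-04  5.e-04 -1.e+00] F [-0.5  0.9 -2.3] open 17.9 q [-0.58  0.75  1.21 -0.    1.18  1.04]
d [ 0.6 -0.3 -7.9]
turn 0.04
```

arm_command(
  increments=[
    [0, 0, -0.003, 0, 0, 0],
    [0, 0, -0.003, 0, 0, 0],
    [0, 0, -0.002, 0, 0, 0],
    [0, 0, -0.001, 0, 0, 0],
    [0, 0, 0, 0, 0, 0],
    [0, 0, 0, 0, 0, 0],
    [0, 0, 0, 0, 0, 0],
    [0, 0, 0, 0, 0, 0],
  ],
)

```text
time_s: 24.9
tool_pos: [610.7, -307.9, 102.8]
tcp_rot: [0.707, -0.019, -0.707, -0.019]
force: [-0.6, -0.6, -1.7]
opening: 17.9
```

arm_command(
  increments=[
    [0, 0, 0, 0, 0, 0],
    [0, 0, 0, 0, 0, 0],
    [0, 0, 0, 0, 0, 0],
    [0, 0, 0.005, 0, 0, 0],
    [0, 0, 0.015, 0, 0, 0],
    [0, 0, 0.03, 0, 0, 0],
    [0, 0, 0.04, 0, 0, 0],
    [0, 0, 0.04, 0, 0, 0],
  ],
  fingers=-0.3,
)

```text
time_s: 25.7
tool_pos: [610.5, -307.8, 235.4]
tcp_rot: [0.707, -0.019, -0.707, -0.019]
force: [-0.7, -0.7, 0.1]
opening: 32.1
```

```bash
python3 - <<'E'
from h import *
W,p,d=wrist("w10.png")
st((436,322,225),110.7)
near(W,(611,-308),80,36,50);near(W,(611,-308),40,50,62);near(W,(611,-308),40,120,140)
W,p,d=top("t10.png")
for g in ((436.5,322.3),(436.6,138.8)):
  near(W,g,60,70,105);near(W,g,60,128,150)
E
```

```text
t 25.8 tcp [ 612.6 -309.1  244.2] jaw -93.03 down [ 0.0115 -0.0076 -0.9999] F [0.9 0.4 5.4] open 32.2 q [-0.58  0.65  1.03 -0.    1.44  1.04]
d [-176.6  631.1  -19.2]
turn 23.73
(36, 50) 5984 z 44.7 c [ 611.  -307.4] s [90.8 90.6] ang 87.3
(50, 62) 348 z 58.1 c [ 611.8 -307.1] s [31.5 30.7] ang 87.2
(120, 140) 623 z 132.4 c [ 610.8 -306.8] s [18.  18.4] ang 87.0
(70, 105) 184 z 87.6 c [437.  321.9] s [90.3 11.7] ang 19.4
(128, 150) 132 z 137.9 c [436.7 322.3] s [36.6 12.7] ang 18.5
(70, 105) 112 z 87.9 c [449.5 156.2] s [80.3 10.8] ang 22.1
(128, 150) 116 z 138.1 c [453.3 158.2] s [35.5 12.1] ang 21.1
```

View pics/t10.png

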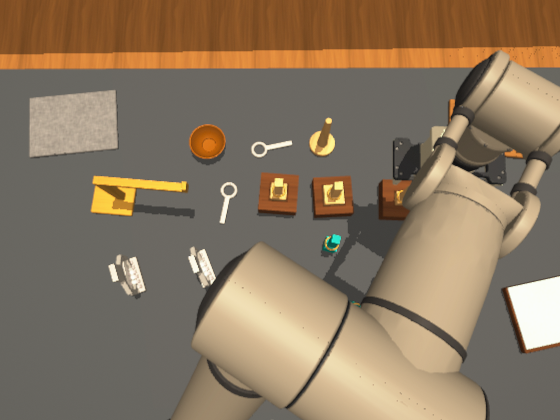

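arm_command(
  increments=[
    [-0.006, 0.018, 0, 0, 0, 1],
    [-0.01, 0.03, 0, 0, 0, 2],
    [-0.012, 0.036, 0, 0, 0, 2],
    [-0.012, 0.036, 0, 0, 0, 2],
    [-0.012, 0.036, 0, 0, 0, 2],
    [-0.012, 0.036, 0, 0, 0, 2],
    [-0.012, 0.036, 0, 0, 0, 2],
    [-0.012, 0.036, 0, 0, 0, 2],
  ],
  fingers=-0.2,
)

```text
time_s: 26.6
tool_pos: [521.9, -42.5, 233.6]
tcp_rot: [0.704, 0.074, -0.703, 0.074]
force: [0.1, 0.9, 0.3]
opening: 36.9
```

arm_command(
  increments=[
    [-0.012, 0.036, 0, 0, 0, 2],
    [-0.012, 0.036, 0, 0, 0, 2],
    [-0.012, 0.036, 0, 0, 0, 2],
    [-0.012, 0.036, 0, 0, 0, 2],
    [-0.012, 0.03, 0, 0, 0, 1.5],
    [-0.008, 0.02, 0, 0, 0, 0],
    [-0.003, 0.008, 0, 0, 0, 0],
    [0, 0, 0, 0, 0, 0],
  ],
)

```text
time_s: 27.4
tool_pos: [451.5, 158.7, 233.3]
tcp_rot: [0.695, 0.132, -0.694, 0.132]
force: [-0.0, 0.1, -0.3]
opening: 36.7
```

```bash
python3 - <<'E'
from h import *
W,p,d=wrist("w11.png")
st((452.6,158.2,131),-68.4)
for g in ((453,158),(436.6,322.3)):
  near(W,g,60,70,105);near(W,g,60,128,145)
near(W,(618,265),120,150,166)
E
```

```text
t 27.4 tcp [451.9 157.9 233.1] jaw -68.49 down [ 9.e-04 -4.e-04 -1.e+00] F [-0.2  0.2 -1.2] open 37.0 q [ 0.18  0.27  1.68 -0.    1.19  1.37]
d [   0.7    0.3 -102.1]
turn 0.09
(70, 105) 399 z 88.8 c [481.5 172.3] s [27.2 10.9] ang 22.5
(128, 145) 776 z 138.5 c [452.6 160.7] s [36.  11.4] ang 21.7
(70, 105) 994 z 89.6 c [435.9 323.5] s [89.8 12.5] ang 20.1
(128, 145) 775 z 138.2 c [435.8 323.4] s [36.3 13.4] ang 20.3
(150, 166) 451 z 159.7 c [605.7 191.5] s [34.   9.8] ang 84.5
```

View pics/w11.png

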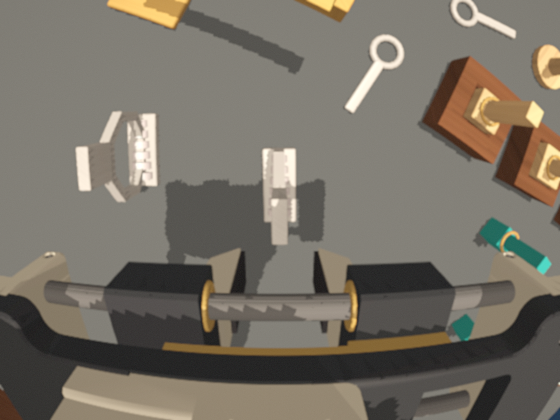

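arm_command(
  increments=[
    [0, 0.001, -0.01, 0, 0, 0],
    [0, 0, -0.02, 0, 0, 0],
    [0, 0, -0.025, 0, 0, 0],
    [0, 0, -0.025, 0, 0, 0],
    [0, 0, -0.015, 0, 0, 0],
    [0, 0, -0.007, 0, 0, 0],
    [0, 0, 0, 0, 0, 0],
    [0, 0, 0, 0, 0, 0],
  ],
)

```text
time_s: 28.25
tool_pos: [452.2, 158.8, 131.1]
tcp_rot: [0.695, 0.131, -0.695, 0.131]
force: [0.6, 0.7, 0.9]
opening: 36.7
```

arm_command(
  increments=[
    [0, 0, 0, 0, 0, 0],
    [0, 0, 0, 0, 0, 0],
    [0, 0, 0, 0, 0, 0],
    [0, 0, 0, 0, 0, 0],
    [0, 0, 0, 0, 0, 0],
    [0, 0, 0, 0, 0, 0],
    [0, 0, 0, 0, 0, 0],
    [0, 0, 0, 0, 0, 0],
  ],
  fingers=-1,
)

```text
time_s: 29.05
tool_pos: [451.7, 159.2, 131.1]
tcp_rot: [0.695, 0.132, -0.695, 0.132]
force: [-0.7, 1.4, 5.3]
opening: 11.9
```

```bash
python3 - <<'E'
from h import *
st((452.6,159,131),-68.4)
E
```

```text
t 29.1 tcp [451.7 159.2 131.1] jaw -68.53 down [ 5.e-04  1.e-04 -1.e+00] F [-0.7  1.4  5.3] open 11.9 q [ 0.18  0.4   1.81 -0.    0.93  1.37]
d [ 0.9 -0.2 -0.1]
turn 0.13
```

arm_command(
  increments=[
    [0, 0, 0.015, 0, 0, 0],
    [0, 0, 0.03, 0, 0, 0],
    [0.005, -0.002, 0.03, 0, 0, -3],
    [0.015, -0.005, 0.022, 0, 0, -5],
    [0.025, -0.008, 0.01, 0, 0, -5],
    [0.03, -0.009, 0, 0, 0, -5],
    [0.03, -0.009, 0, 0, 0, -5],
    [0.025, -0.007, 0, 0, 0, -3.9],
  ],
)

```text
time_s: 29.85
tool_pos: [582.5, 118.4, 236.5]
tcp_rot: [-0.706, 0.035, 0.707, 0.035]
force: [-0.1, 1.0, -3.6]
opening: 11.7
```

arm_command(
  increments=[
    [0.016, -0.003, 0, 0, 0, 0],
    [0.006, -0.001, 0, 0, 0, 0],
    [0, 0, 0, 0, 0, 0],
    [0, 0, 0, 0, 0, 0],
    [0, 0, 0, 0, 0, 0],
    [0, 0, 0, 0, 0, 0],
    [0, 0, 0, 0, 0, 0],
    [0, 0, 0, 0, 0, 0],
  ],
)

```text
time_s: 30.65
tool_pos: [603.4, 115.3, 238.0]
tcp_rot: [0.706, -0.033, -0.706, -0.033]
force: [-0.1, 0.6, -3.4]
opening: 12.0
```

```bash
python3 - <<'E'
from h import *
W,p,d=wrist("w12.png")
st((603.7,115.4,238),-95.4)
W,p,d=top("t12.png")
near(W,(618,265),120,150,164);near(W,(611,178),30,168,180)
p,d=bot.capture("side");cv2.imwrite("pics/s12.png",p)
E
```

```text
t 30.7 tcp [603.5 115.2 237.9] jaw -95.43 down [ 2.e-04 -1.e-04 -1.e+00] F [ 0.3  0.3 -3.8] open 11.5 q [ 0.06  0.52  1.28 -0.    1.34  1.73]
d [0.2 0.2 0.1]
turn 0.03
(150, 164) 448 z 160.0 c [619.1 272.7] s [199.4  18.5] ang 84.7
few 1
```

View pics/w12.png

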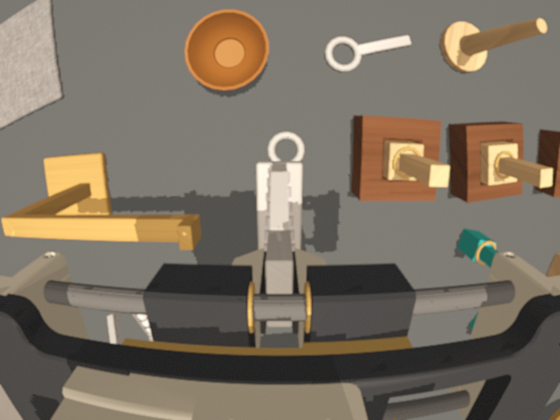

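View pics/s12.png

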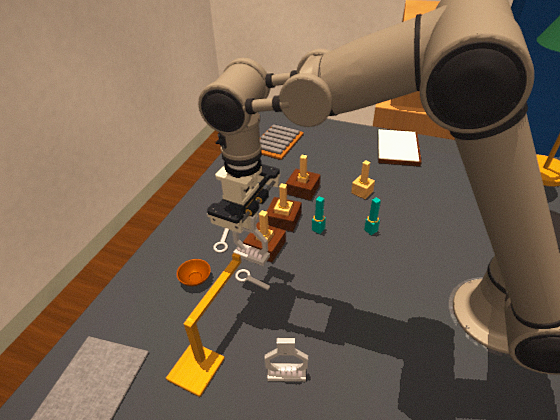

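arm_command(
  increments=[
    [0.001, 0.01, 0, 0, 0, 0],
    [0.002, 0.02, 0, 0, 0, 0],
    [0.0025, 0.028, 0, 0, 0, 0],
    [0.003, 0.03, 0, 0, 0, 0],
    [0.003, 0.03, 0, 0, 0, 0],
    [0.003, 0.03, 0, 0, 0, 0],
    [0.0025, 0.028, 0, 0, 0, 0],
    [0.0015, 0.018, 0, 0, 0, 0],
  ],
)

```text
time_s: 31.6
tool_pos: [621.6, 312.2, 237.3]
tcp_rot: [-0.706, 0.033, 0.707, 0.033]
force: [0.1, -0.6, -3.2]
opening: 12.0
```

```bash
python3 - <<'E'
from h import *
st((622,309.5,202),-95.4)
W,p,d=wrist("w13.png")
st((622,309.5,202),-95.4)
p,d=bot.capture("side");cv2.imwrite("pics/s13.png",cv2.resize(p[180:400,130:330],None,fx=2.7,fy=2.7))
E
```

```text
t 31.6 tcp [621.6 312.2 237.3] jaw -95.33 down [-4.e-04  8.e-04 -1.e+00] F [ 0.1 -0.6 -3.2] open 12.0 q [0.36 0.68 0.99 0.   1.47 2.02]
d [  0.4  -2.7 -35.3]
turn -0.07
t 31.6 tcp [621.3 314.6 237.1] jaw -95.23 down [-4.0e-04  2.4e-03 -1.0e+00] F [-1.9 -0.3 -3.5] open 11.6 q [0.36 0.68 0.99 0.   1.47 2.02]
d [  0.7  -5.1 -35.1]
turn -0.17
```

View pics/s13.png

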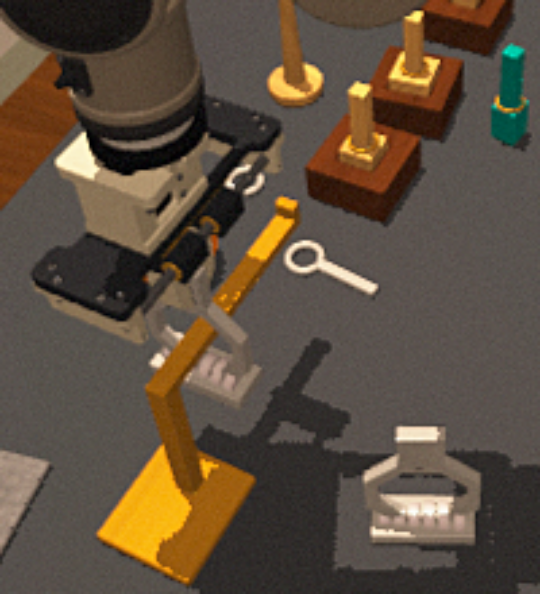

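View pics/w13.png

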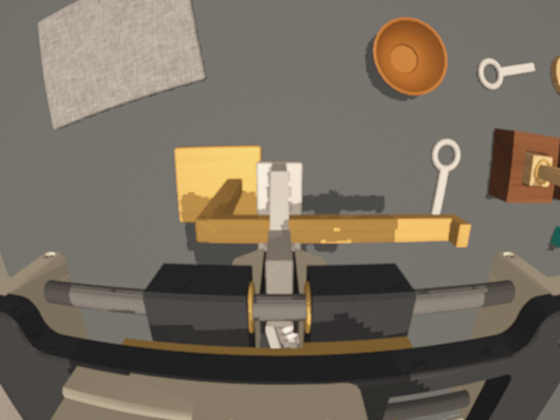

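arm_command(
  increments=[
    [0, -0.003, 0, 0, 0, 0],
    [0, 0, -0.005, 0, 0, 0],
    [0, 0, -0.008, 0, 0, 0],
    [0, 0, -0.008, 0, 0, 0],
    [0, 0, -0.006, 0, 0, 0],
    [0, 0, -0.004, 0, 0, 0],
    [0, 0, -0.002, 0, 0, 0],
    [0, 0, 0, 0, 0, 0],
  ],
)

```text
time_s: 32.5
tool_pos: [622.0, 306.1, 204.5]
tcp_rot: [-0.706, 0.034, 0.706, 0.033]
force: [1.0, 0.1, -4.5]
opening: 11.6
```

```bash
python3 - <<'E'
from h import *
st((622,309.5,202),-95.4)
E
```

```text
t 32.5 tcp [622.  306.1 204.5] jaw -95.44 down [-4.e-04 -2.e-04 -1.e+00] F [ 1.   0.1 -4.5] open 11.6 q [ 0.35  0.7   1.06 -0.    1.39  2.01]
d [-0.   3.4 -2.5]
turn 0.04
```

arm_command(
  increments=[
    [0, 0, -0.001, 0, 0, 0],
    [0, 0, -0.001, 0, 0, 0],
    [0, 0, -0.001, 0, 0, 0],
    [0, 0, 0, 0, 0, 0],
    [0, 0, 0, 0, 0, 0],
    [0, 0, 0, 0, 0, 0],
    [0, 0, 0, 0, 0, 0],
    [0, 0, 0, 0, 0, 0],
  ],
)

```text
time_s: 33.3
tool_pos: [622.2, 306.2, 202.1]
tcp_rot: [0.706, -0.033, -0.706, -0.034]
force: [-0.9, 0.2, 0.1]
opening: 12.0
```

```bash
python3 - <<'E'
from h import *
st((622,309.5,202),-95.4)
E
```

```text
t 33.3 tcp [622.2 306.2 202.1] jaw -95.43 down [ 5.e-04  2.e-04 -1.e+00] F [-0.9  0.2  0.1] open 12.0 q [ 0.35  0.7   1.06 -0.    1.38  2.01]
d [-0.2  3.3 -0.1]
turn 0.03
```

The weight has gone from -3.5 N to 0, so the gauge is resting on the arm. Releasing.

arm_command(
  increments=[
    [0, 0, 0, 0, 0, 0],
    [0, 0, 0, 0, 0, 0],
    [0, 0, 0, 0, 0, 0],
    [0, 0, 0.003, 0, 0, 0],
    [0, 0, 0.008, 0, 0, 0],
    [0, 0, 0.015, 0, 0, 0],
    [0, 0, 0.025, 0, 0, 0],
    [0, 0, 0.03, 0, 0, 0],
  ],
  fingers=-0.4,
)

```text
time_s: 34.1
tool_pos: [621.8, 306.0, 283.4]
tcp_rot: [-0.706, 0.034, 0.707, 0.033]
force: [0.2, 0.5, 0.2]
opening: 27.6
```

```bash
python3 - <<'E'
from h import *
W,p,d=wrist("w14.png")
st((436.5,322.5,240),-70.5)
near(W,(622,306),50,195,225)
p,d=bot.capture("side");cv2.imwrite("pics/s14.png",cv2.resize(p[180:400,130:330],None,fx=2.7,fy=2.7))
W,p,d=top("t14.png")
near(W,(436,322),60,128,145); near(W,(622,306),50,195,225)
E
```

```text
t 34.1 tcp [623.3 306.5 290.4] jaw -95.43 down [ 0.0084  0.0029 -1.    ] F [-0.1 -0.1  4.3] open 27.7 q [ 0.35  0.65  0.9  -0.    1.58  2.01]
d [-186.8   16.   -50.4]
turn 24.93
(195, 225) 913 z 209.5 c [622.9 307.3] s [11.3 36.6] ang 84.5
(128, 145) 134 z 137.6 c [436.9 322. ] s [36.  13.5] ang 19.9
(195, 225) 102 z 208.4 c [616.4 306.2] s [13.4 21.9] ang 87.7
```

View pics/s14.png

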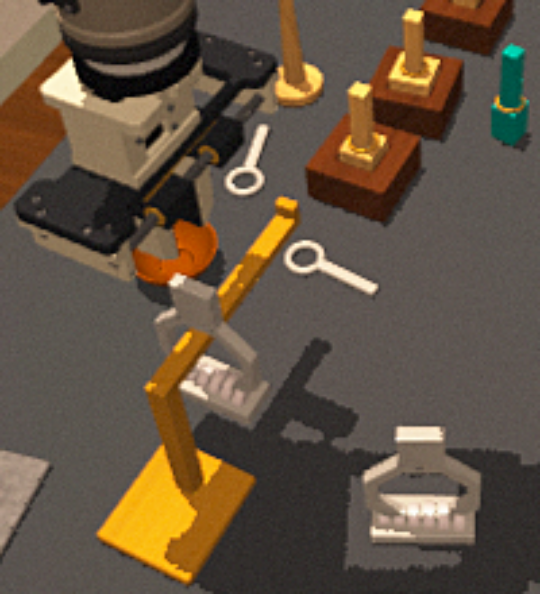

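View pics/w14.png

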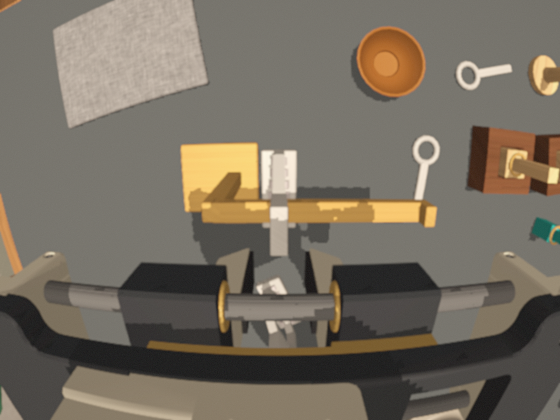

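arm_command(
  increments=[
    [-0.012, 0.001, 0, 0, 0, 2],
    [-0.022, 0.002, 0, 0, 0, 3],
    [-0.03, 0.003, 0, 0, 0, 4.5],
    [-0.034, 0.003, 0, 0, 0, 5],
    [-0.034, 0.003, 0, 0, 0, 5],
    [-0.03, 0.002, 0, 0, 0, 3.5],
    [-0.018, 0.002, 0, 0, 0, 2.4],
    [-0.006, 0, 0, 0, 0, 0],
  ],
  fingers=-0.2,
)

```text
time_s: 35.05
tool_pos: [434.2, 322.3, 282.7]
tcp_rot: [-0.696, -0.123, 0.697, -0.123]
force: [0.5, 0.7, 0.5]
opening: 36.6
```

arm_command(
  increments=[
    [0, 0, -0.015, 0, 0, 0],
    [0, 0, -0.025, 0, 0, 0],
    [0, 0, -0.025, 0, 0, 0],
    [0, 0, -0.015, 0, 0, 0],
    [0, 0, -0.005, 0, 0, 0],
    [0, 0, 0, 0, 0, 0],
    [0, 0, 0, 0, 0, 0],
    [0, 0, 0, 0, 0, 0],
  ],
)

```text
time_s: 35.85
tool_pos: [436.7, 322.3, 198.7]
tcp_rot: [0.697, 0.123, -0.696, 0.122]
force: [0.4, -0.2, 0.5]
opening: 36.5
```

```bash
python3 - <<'E'
from h import *
W,p,d=wrist("w15.png")
st((436.2,322.4,131),-70)
near(W,(436,322),60,128,145)
E
```

```text
t 35.9 tcp [436.6 322.3 198.7] jaw -70.04 down [ 1.6e-03  8.0e-04 -1.0e+00] F [ 0.  -0.   0.1] open 36.8 q [ 0.49  0.42  1.56 -0.    1.16  1.72]
d [ -0.4   0.1 -67.7]
turn 0.04
(128, 145) 1019 z 138.6 c [435.5 324.3] s [36.4 11.7] ang 19.9
```

arm_command(
  increments=[
    [-0.0005, 0.0003, -0.012, 0, 0, 0],
    [0, 0, -0.02, 0, 0, 0],
    [0, 0, -0.02, 0, 0, 0],
    [0, 0, -0.01, 0, 0, 0],
    [0, 0, -0.005, 0, 0, 0],
    [0, 0, 0, 0, 0, 0],
    [0, 0, 0, 0, 0, 0],
    [0, 0, 0, 0, 0, 0],
  ],
)

```text
time_s: 36.7
tool_pos: [436.0, 322.7, 131.6]
tcp_rot: [0.697, 0.123, -0.696, 0.122]
force: [-0.6, -0.2, 0.2]
opening: 36.6
```

arm_command(
  increments=[
    [0, 0, 0, 0, 0, 0],
    [0, 0, 0, 0, 0, 0],
    [0, 0, 0, 0, 0, 0],
    [0, 0, 0, 0, 0, 0],
    [0, 0, 0, 0, 0, 0],
    [0, 0, 0, 0, 0, 0],
    [0, 0, 0, 0, 0, 0],
    [0, 0, 0, 0, 0, 0],
  ],
  fingers=-1,
)

```text
time_s: 37.5
tool_pos: [435.6, 322.4, 130.8]
tcp_rot: [0.696, 0.123, -0.696, 0.123]
force: [-1.0, -0.7, 1.2]
opening: 11.9
```

```bash
python3 - <<'E'
from h import *
st((603.7,115.4,238),-95.4)
E
```

```text
t 37.5 tcp [435.6 322.4 130.8] jaw -70.03 down [ 1.e-04 -1.e-04 -1.e+00] F [-1.  -0.7  1.2] open 11.9 q [ 0.5   0.5   1.64 -0.    1.    1.72]
d [ 168.1 -207.   107.2]
turn -25.37
```

arm_command(
  increments=[
    [0, 0, 0.012, 0, 0, 0],
    [0, -0.005, 0.025, 0, 0, 0],
    [0, -0.02, 0.03, 0, 0, 0],
    [0.005, -0.032, 0.025, 0, 0, -3],
    [0.008, -0.037, 0.015, 0, 0, -4],
    [0.012, -0.037, 0, 0, 0, -4],
    [0.016, -0.035, 0, 0, 0, -4],
    [0.02, -0.025, 0, 0, 0, -4],
  ],
)

```text
time_s: 38.3
tool_pos: [496.5, 129.5, 238.6]
tcp_rot: [-0.707, -0.005, 0.707, -0.005]
force: [0.5, 0.5, -2.1]
opening: 11.7
```

arm_command(
  increments=[
    [0.028, -0.012, 0, 0, 0, -4],
    [0.03, -0.004, 0, 0, 0, -2.4],
    [0.028, 0, 0, 0, 0, 0],
    [0.016, 0, 0, 0, 0, 0],
    [0.005, 0, 0, 0, 0, 0],
    [0, 0, 0, 0, 0, 0],
    [0, 0, 0, 0, 0, 0],
    [0, 0, 0, 0, 0, 0],
  ],
)

```text
time_s: 39.1
tool_pos: [602.8, 115.7, 238.1]
tcp_rot: [-0.706, 0.033, 0.706, 0.033]
force: [0.2, 0.2, -3.0]
opening: 12.1
```

```bash
python3 - <<'E'
from h import *
st((603.7,115.4,238),-95.4)
W,p,d=wrist("w16.png")
E
```

```text
t 39.1 tcp [602.8 115.7 238.1] jaw -95.41 down [-4.e-04 -1.e-04 -1.e+00] F [ 0.2  0.2 -3. ] open 12.1 q [ 0.06  0.52  1.28 -0.    1.34  1.73]
d [ 0.9 -0.3 -0.1]
turn 0.01
```

View pics/w16.png

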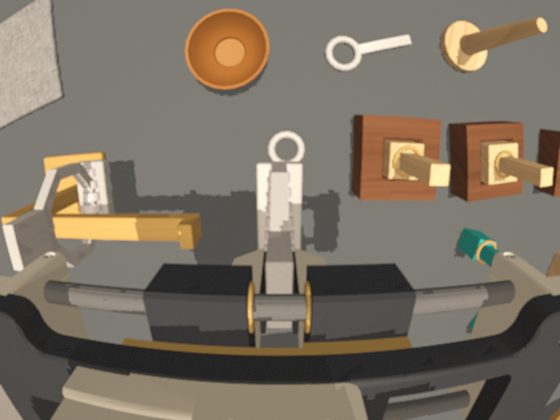

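arm_command(
  increments=[
    [0.0015, 0.008, 0, 0, 0, 0],
    [0.002, 0.018, 0, 0, 0, 0],
    [0.002, 0.022, 0, 0, 0, 0],
    [0.002, 0.022, 0, 0, 0, 0],
    [0.002, 0.02, 0, 0, 0, 0],
    [0.0015, 0.014, 0, 0, 0, 0],
    [0.0005, 0.006, 0, 0, 0, 0],
    [0, 0, 0, 0, 0, 0],
  ],
)

```text
time_s: 39.95
tool_pos: [614.9, 226.5, 237.5]
tcp_rot: [-0.706, 0.033, 0.706, 0.033]
force: [-0.2, -0.8, -3.2]
opening: 11.8
```

```bash
python3 - <<'E'
from h import *
W,p,d=wrist("w17.png")
st((614.2,226.9,202),-95.4)
near(W,(622,306),30,195,225)
E
```

```text
t 40.0 tcp [615.  225.6 237.6] jaw -95.40 down [-3.e-04 -6.e-04 -1.e+00] F [ 0.   0.9 -3.3] open 11.2 q [ 0.23  0.6   1.15 -0.    1.4   1.9 ]
d [ -0.8   1.3 -35.6]
turn 0.0
(195, 225) 1481 z 209.2 c [623.1 306.5] s [12.9 36.1] ang 84.6
```

View pics/w17.png

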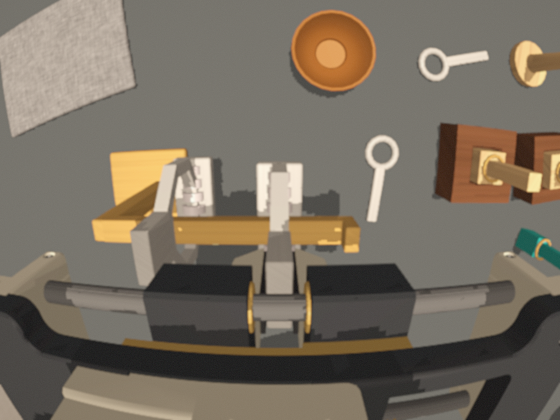

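arm_command(
  increments=[
    [0, 0, -0.004, 0, 0, 0],
    [0, 0, -0.008, 0, 0, 0],
    [0, 0, -0.008, 0, 0, 0],
    [0, 0, -0.006, 0, 0, 0],
    [0, 0, -0.005, 0, 0, 0],
    [0, 0, -0.002, 0, 0, 0],
    [0, 0, -0.002, 0, 0, 0],
    [0, 0, 0, 0, 0, 0],
  ],
)

```text
time_s: 40.8
tool_pos: [615.1, 225.5, 202.6]
tcp_rot: [-0.706, 0.034, 0.706, 0.033]
force: [0.5, -0.2, -2.7]
opening: 11.7
```

```bash
python3 - <<'E'
from h import *
st((614.2,226.9,202),-95.4)
E
```

```text
t 40.8 tcp [615.1 225.5 202.6] jaw -95.43 down [-1.e-04 -1.e-04 -1.e+00] F [ 0.5 -0.2 -2.7] open 11.7 q [ 0.23  0.62  1.2  -0.    1.32  1.9 ]
d [-0.9  1.4 -0.6]
turn 0.03
```

arm_command(
  increments=[
    [0, 0, -0.001, 0, 0, 0],
    [0, 0, -0.0005, 0, 0, 0],
    [0, 0, 0, 0, 0, 0],
    [0, 0, 0, 0, 0, 0],
    [0, 0, 0, 0, 0, 0],
    [0, 0, 0, 0, 0, 0],
    [0, 0, 0, 0, 0, 0],
    [0, 0, 0, 0, 0, 0],
  ],
)

```text
time_s: 41.6
tool_pos: [615.3, 225.5, 201.8]
tcp_rot: [0.707, -0.033, -0.706, -0.034]
force: [-2.1, 0.3, 5.3]
opening: 12.5
```

arm_command(
  increments=[
    [0, 0, 0, 0, 0, 0],
    [0, 0, 0, 0, 0, 0],
    [0, 0, 0, 0, 0, 0],
    [0, 0, 0.003, 0, 0, 0],
    [0, 0, 0.008, 0, 0, 0],
    [0, 0, 0.015, 0, 0, 0],
    [0, 0, 0.025, 0, 0, 0],
    [0, 0, 0.03, 0, 0, 0],
  ],
  fingers=-0.4,
)

```text
time_s: 42.4
tool_pos: [614.7, 225.3, 282.8]
tcp_rot: [-0.706, 0.034, 0.707, 0.033]
force: [1.3, -0.3, 0.0]
opening: 27.5
```

arm_command(
  increments=[
    [-0.02, -0.01, 0.01, 0, 0, 0],
    [-0.03, -0.02, 0.01, 0, 0, 0],
    [-0.03, -0.02, 0, 0, 0, 0],
    [-0.03, -0.02, 0, 0, 0, 0],
    [-0.03, -0.02, 0, 0, 0, 0],
    [-0.02, -0.02, 0, 0, 0, 0],
    [-0.01, -0.01, 0, 0, 0, 0],
    [0, 0, 0, 0, 0, 0],
  ],
)

```text
time_s: 43.2
tool_pos: [444.8, 104.7, 303.3]
tcp_rot: [0.707, -0.034, -0.706, -0.034]
force: [-0.3, -0.5, -0.4]
opening: 27.7
```

```bash
python3 - <<'E'
from h import *
st()
p,d=bot.capture("side");cv2.imwrite("pics/s18.png",p)
W,p,d=top("t18.png")
for g in ((622,306),(614,226)): near(W,g,35,195,225)
near(W,(421.4,-358.9),40,38,52)
for g in ((628,-18),(620,-147),(611,-308)): near(W,g,35,50,62);near(W,g,40,120,140)
E
```

```text
t 43.2 tcp [444.8 104.7 303.3] jaw -95.52 down [ 0.0017 -0.     -1.    ] F [-0.3 -0.5 -0.4] open 27.7 q [ 0.06  0.18  1.61 -0.    1.36  1.73]
(195, 225) 159 z 208.7 c [623.  305.1] s [13.5 35.7] ang 84.7
(195, 225) 151 z 209.1 c [616.2 224.7] s [12.9 36.9] ang 86.1
(38, 52) 437 z 45.6 c [ 421.4 -359.1] s [54.2 54.1] ang 71.9
(50, 62) 152 z 57.7 c [628.1 -18. ] s [37.9 39.1] ang 85.2
(120, 140) 76 z 131.8 c [628.1 -18.2] s [17.6 17.7] ang 84.4
(50, 62) 246 z 57.4 c [ 620.5 -147.2] s [46.6 46.4] ang 3.1
(120, 140) 86 z 132.0 c [ 620.3 -146.7] s [19.2 17.5] ang 4.9
(50, 62) 73 z 58.5 c [ 611.2 -307.7] s [30.2 31.1] ang 86.2
(120, 140) 88 z 132.0 c [ 610.9 -307.9] s [18.6 17.9] ang 87.2
```

View pics/s18.png

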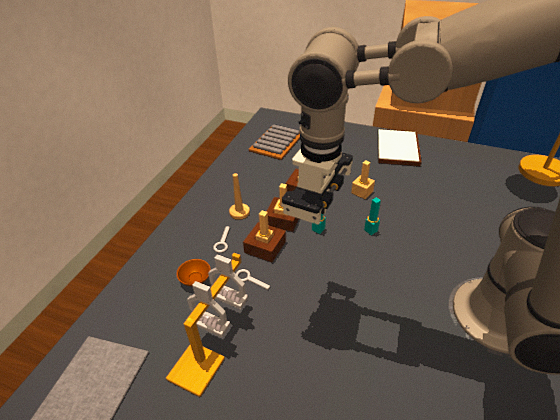

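View pics/t18.png

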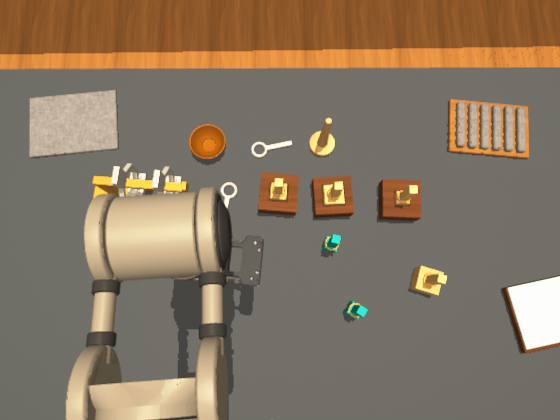

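The final views show both gauges hanging on the arm (tag tops at about z 209 mm). All three posts are seated (tops at z 132 mm) and the bystanders are unmoved. Before handing in, I let things settle and check once more.

arm_command(
  increments=[
    [0, 0, 0, 0, 0, 0],
    [0, 0, 0, 0, 0, 0],
    [0, 0, 0, 0, 0, 0],
    [0, 0, 0, 0, 0, 0],
    [0, 0, 0, 0, 0, 0],
    [0, 0, 0, 0, 0, 0],
    [0, 0, 0, 0, 0, 0],
    [0, 0, 0, 0, 0, 0],
  ],
)

```text
time_s: 44.1
tool_pos: [445.1, 105.4, 302.3]
tcp_rot: [0.706, -0.034, -0.706, -0.034]
force: [-0.3, -1.0, 1.6]
opening: 27.4
```

```bash
python3 - <<'E'
from h import *
st()
W,p,d=top("t19.png")
for g in ((622,306),(614,226)): near(W,g,35,195,225)
for g in ((628,-18),(620,-147),(611,-308)): near(W,g,40,120,140)
near(W,(421.4,-358.9),40,38,52)
print(bot.sign_off())
E
```

```text
t 44.1 tcp [445.1 105.4 302.3] jaw -95.44 down [ 0.e+00 -1.e-04 -1.e+00] F [-0.3 -1.   1.6] open 27.4 q [ 0.06  0.18  1.61 -0.    1.36  1.73]
(195, 225) 163 z 208.5 c [623.2 305.1] s [13.2 36.4] ang 84.0
(195, 225) 152 z 208.5 c [615.9 224.8] s [12.8 36.6] ang 83.7
(120, 140) 78 z 132.3 c [627.9 -18.7] s [17.4 18.1] ang 88.5
(120, 140) 87 z 131.4 c [ 620.5 -146.7] s [19.1 17.7] ang 3.4
(120, 140) 89 z 131.8 c [ 611.6 -307.9] s [18.4 18. ] ang 87.4
(38, 52) 437 z 45.6 c [ 421.2 -359.1] s [54.9 53.9] ang 72.7
the job is handed in; nothing more can be done
None
```

I plugged the 46, 38 and 30 mm posts into their own sockets and hung both gauges on the brass hook. I handed the job in at about 44 s. All three posts were there, and I left the 54 mm post and both turquoise decoys alone.

My last checks, from the top camera unless noted:
- **Posts:** all three tops measured about 132 mm high, which means fully seated. They sit within about 1 mm of the socket centres.
- **Gauges:** the tag tops measured about 208.5 mm high, so the undersides hang about 89 mm below the top of the arm. Their positions were steady over the last two looks.
- **54 mm post:** it stands where it started, to within about 0.5 mm.
- **Bystanders:** the dish, ring stick and finger sizers look unmoved in the pictures; I did not measure them again at the end.

- **Knocked gauge:** one gauge was found about 26 mm from its first position before I reached it, so I measured it again and then picked it up.
- **First grasp:** my first grasp of the 46 mm post was off-centre by about 7 mm, so I opened, re-centred and gripped it again.
- **Camera disagreement:** the top and wrist cameras disagreed by 1 to 2 mm throughout, within the stated calibration error.

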